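Load the casting flasks into the slotted drying oven and cover it

ROBOT

A 6-joint arm with a two-finger parallel gripper is mounted at the origin on the work surface. World frame = base frame: x ahead of the robot, y to its left, z up, the work surface at z = 0. Lengths are in m, angles in rad, forces in N, time in s.
With the tool pointing down it reaches from about 0.35 to 0.775 m from the base axis. Payload 7.3 kg.
Tool frame: the origin (TCP) lies on the centre line of the jaws, within the pads' length; the fingertips stand tip_reach ahead of it and the grasp point (between the pads) lies 6 mm ahead of it (tip_reach is the distance from the TCP to the fingertips, in m); x points along the fingers, y is the direction in which the jaws open and shut, and the axes are right-handed (so a half turn about x gives the same grasp; the last joint's range is limited). The gripper opens to 92 mm and grips with 3 to 60 N. Pads are 19 mm wide; open, the fingers measure 130 mm over their backs; the gripper's body (75 mm by 190 mm) begins 47 mm behind the grasp point.
Start: joints at [1.12, 0.342, 1.524, -0, 1.275, -0.146], TCP at [0.158, 0.501, 0.252] pointing down, gripper open.
Joint ranges: [-2.53, 2.53], [-0.77, 2.02], [0.04, 2.7], [-1, 4.14], [0.28, 2.66], [-3.11, 3.11]. Speed limits (rad/s): [2.57, 2.57, 3.14, 3.14, 3.14, 3.14].

INTERFACE

Orientations are given as [roll, pitch, yaw] about the fixed x, y, z axes, in that order (R = Rz(yaw) Ry(pitch) Rx(roll)).
In Python, from cell import observe, read_camera, get_calibration, hand_in, tip_reach gives the robot as it stands. The module is installed in compiled form; this text tells all that it offers.
- The arm moves only by the shell command python3 -m crank 'ROWS' [FORCE]. ROWS is JSON, a list of rows, each an object of numbers: "fingers": the opening, from -1 (shut) to 1 (fully open); "tx", "ty", "tz": the shift along the tool's x, y, z in units of 40 mm (1.0 is 40 mm); "roll": the turn about the tool's x in units of 10 degrees (1.0 is 10 degrees). In form: [{"fingers": .., "tx": .., "ty": .., "tz": .., "roll": ..}, ...]. A call has exactly 8 rows; each row is the pose to reach, as a shift and turn from the pose commanded when the call began, along the tool's axes at that moment; what a row does not reach only later rows make up. A row lasts 1/8 s, in which the tool goes at most 62.5 mm and 10.7 degrees, less where a joint would pass 70% of its speed; a pose out of reach is approached as far as the arm can. A call with a gripper value outside its range is refused whole. The fingers move at their own pace and stop on an object; FORCE is the grip in N (left out, the last holds). Time passes only in rows, so rows that repeat a pose let the fingers close, or fill a call up. It gives the time, the measured TCP pose, the force and the opening at its end, in the units of the state.
- observe(): the state, without advancing time (a new reading comes with each control period).
- read_camera(name): name is "scene" or "top"; returns (picture, depth): 420x560x3 uint8, red, green, blue; 420x560 float32, m along the optical axis (not along the pixel's ray), 0 where there is no reading.
- get_calibration(name): a dict with "vertical_fov" (degrees; the focal length in pixels is half the picture's height over the tangent of half this angle, whatever the lens; pixels are square), "cx", "cy" (the principal point, pixels), "pose" (4x4, takes a point from camera to world coordinates). Camera axes: x right, y down, z forward; pixel columns grow to the right and rows downward; lengths in m; the calibration is good to about 2 mm. A picture is of the moment at which its call begins. get_calibration takes no time and is no camera call.
- hand_in(): hands the job in, once; it reports no verdict.
The state is a dict: "time": time; "qpos": joint angles; "qvel": joint speeds; "joint_efforts": joint torques, N m; "tool_pos": TCP position; "tool_rot": TCP orientation; "contact_force": force on the tool from outside, world axes, zero at the start; "torque": the same for the moment, N m; "opening": finger opening in m.
Only numpy, scipy, OpenCV 4.12 (cv2) and the standard library are available. Lean on these libraries where they do the work, as an engineer would, in place of code of your own. Each camera call takes 0.05 s, during which the arm holds its last target. There are 200 camera calls.

TASK

Load every casting flask on the bench into the drying oven: lean each one to pass its base through the narrow roof slot, then set it down gently, upright on the floor of a bay of its own. When all are in, slide the top soldering board off the stack straight across onto the oven roof, without lifting it or disturbing the boards below, so that it lies square and centred over the slot; then press the start button fully down. Leave everything else on the bench where it is.

Things in the scene. Friction and masses are not known exactly. Their poses are not given: they have to be found in the camera images.
- oven: drying oven, fixed aluminium box 108 mm deep (x), 352 mm long (y), roof's upper face 115 mm above the bench. Origin on the bench plane under the slot's centre; x points away from the board stack (and robot), y along the slot, z up. Walls 6 mm thick. A grey control strip as high as the roof runs along the far side, x 54 to 100 mm
- slot (a point): centre of the roof slot, level with the roof's upper face; axes as the oven's. Slot 60 mm wide (x), 340 mm long (y), roof 3 mm thick: narrower than a flask's 70 mm base, which passes only leaned 20 to 30 degrees about y, one edge ducked under one long lip before the other edge comes down past the other lip
- oven_floor (a point): centre of the oven's inner floor, 6 mm above the bench, 106 mm below the roof's underside; axes as the oven's. The inside is 96 mm (x) by 340 mm (y). Three cross walls (6 mm thick, tops 55 mm above this floor) at y = -86, 0 and 86 mm part it into four equal bays along the slot, 80 mm (y) each, centred at y = -128, -43, 43 and 128 mm; a flask fits in each
- board_top_c (a point): centre of the top board of the stack: loose off-white ceramic, 84 (x) by 370 (y) by 16 mm thick, 0.37 kg. At the start its axes are parallel to the oven's; underside 116 mm above the bench, 1 mm above the oven roof. The stack stands between robot and oven, 8 mm from the oven's near wall; slid 104 mm along the oven's x the board lies centred over the slot
- board_mid_c (a point): centre of the second board, same size, loose, right under the top one, edges flush with it
- board_low_c (a point): centre of the third board, same size, loose, lying on a fixed fire brick 84 mm high
- start_top (a point): top of the oven's round black start button, on the control strip; pushed straight down
- start (a joint): travel of the start button in m: 0 released, 0.006 fully down at 5 N; it springs back
- flask0_c (a point): casting flask, loose, one of up to four alike, standing on the bench: steel cylinder 26 mm across, 86 mm high, fixed on a black rubber base disc 70 mm across, 6 mm thick; 92 mm high in all, 0.22 to 0.37 kg, mass centre about 38 mm up. This point is on its axis half-way up, 46 mm above its underside; z runs up the axis. None from the start if absent
- flask1_c (a point): casting flask, loose, one of up to four alike, standing on the bench: steel cylinder 26 mm across, 86 mm high, fixed on a black rubber base disc 70 mm across, 6 mm thick; 92 mm high in all, 0.22 to 0.37 kg, mass centre about 38 mm up. This point is on its axis half-way up, 46 mm above its underside; z runs up the axis. None from the start if absent
- flask2_c (a point): casting flask, loose, one of up to four alike, standing on the bench: steel cylinder 26 mm across, 86 mm high, fixed on a black rubber base disc 70 mm across, 6 mm thick; 92 mm high in all, 0.22 to 0.37 kg, mass centre about 38 mm up. This point is on its axis half-way up, 46 mm above its underside; z runs up the axis. None from the start if absent
- flask3_c (a point): casting flask, loose, one of up to four alike, standing on the bench: steel cylinder 26 mm across, 86 mm high, fixed on a black rubber base disc 70 mm across, 6 mm thick; 92 mm high in all, 0.22 to 0.37 kg, mass centre about 38 mm up. This point is on its axis half-way up, 46 mm above its underside; z runs up the axis. None from the start if absent
- scoop_c (a point): bystander, loose: white plastic measuring scoop, square cup 55 mm, 30 mm high, with a flat handle; this point is at its middle, 15 mm up
- dropper_c (a point): bystander, loose: white plastic bottle, 36 mm across, 75 mm high; this point is at its middle, 37 mm up
- coil_c (a point): bystander, loose: brass band ring, 64 mm across, 12 mm high; this point is at its middle, 6 mm up
- tweezers_c (a point): bystander, loose: flat steel tweezers, 140 mm long, 7 mm high; this point is at its middle, 3 mm up
- steelblock_c (a point): bystander, loose: square steel bench block, 65 mm, 25 mm high; this point is at its middle, 12 mm up
- benchpin_c (a point): bystander, loose: wooden bench pin, 110 x 50 x 18 mm; this point is at its middle, 9 mm up
- abrasive_c (a point): bystander, loose: grey abrasive disc, 90 mm across, 8 mm high; this point is at its middle, 4 mm up
Things that resemble listed ones, but are neither listed nor needed, are in the scene too. What is shaped like the part that bears flask0_c but orange or red is not meant.

How it is judged:
On the way, in this order (a step that is already met when the one before it is completed fails the run):
1. all the flasks stand upright on the oven's floor, let go (x of flask0_c in the frame of oven between -0.048 and 0.048 m and y of flask0_c in the frame of oven between -0.17 and 0.17 m and z of flask0_c in the frame of oven between 0.047 and 0.057 m and angle between each of flask0_c, flask1_c, flask2_c, flask3_c's own z axis and vertical below 0.12 rad and x of flask1_c in the frame of oven between -0.048 and 0.048 m and y of flask1_c in the frame of oven between -0.17 and 0.17 m and z of flask1_c in the frame of oven between 0.047 and 0.057 m and x of flask2_c in the frame of oven between -0.048 and 0.048 m and y of flask2_c in the frame of oven between -0.17 and 0.17 m and z of flask2_c in the frame of oven between 0.047 and 0.057 m and x of flask3_c in the frame of oven between -0.048 and 0.048 m and y of flask3_c in the frame of oven between -0.17 and 0.17 m and z of flask3_c in the frame of oven between 0.047 and 0.057 m and linear speed of each of flask0, flask1, flask2, flask3 below 0.02 m/s and contact force between the fingers and flask0 below 0.1 N and contact force between the fingers and flask1 below 0.1 N and contact force between the fingers and flask2 below 0.1 N and contact force between the fingers and flask3 below 0.1 N), for 0.2 s.
2. the top board lies over the slot (x of board_top_c in the frame of oven between -0.012 and 0.012 m and y of board_top_c in the frame of oven between -0.015 and 0.015 m and z of board_top_c in the frame of oven between 0.12 and 0.126 m and angle between the x axis of board_top_c and the x axis of oven, either way round below 0.06 rad and linear speed of board_top below 0.02 m/s), for 0.2 s.
3. the start button is pressed fully down (at least 4.5 mm of 6) (value of joint start above 0.0045 m), for 0.05 s.
At the end, for the whole second after the job is handed in: Every flask present stands upright (within 0.12 rad) on the floor inside the oven, at rest; the top board lies flat on the oven roof over the slot, its centre within 12 mm (across) and 15 mm (along) of the slot's centre and square to it within 0.06 rad; the start button is released (all of step 2 and x of flask0_c in the frame of oven between -0.048 and 0.048 m and y of flask0_c in the frame of oven between -0.17 and 0.17 m and z of flask0_c in the frame of oven between 0.047 and 0.057 m and angle between each of flask0_c, flask1_c, flask2_c, flask3_c's own z axis and vertical below 0.12 rad and x of flask1_c in the frame of oven between -0.048 and 0.048 m and y of flask1_c in the frame of oven between -0.17 and 0.17 m and z of flask1_c in the frame of oven between 0.047 and 0.057 m and x of flask2_c in the frame of oven between -0.048 and 0.048 m and y of flask2_c in the frame of oven between -0.17 and 0.17 m and z of flask2_c in the frame of oven between 0.047 and 0.057 m and x of flask3_c in the frame of oven between -0.048 and 0.048 m and y of flask3_c in the frame of oven between -0.17 and 0.17 m and z of flask3_c in the frame of oven between 0.047 and 0.057 m and linear speed of each of flask0, flask1, flask2, flask3 below 0.02 m/s and value of joint start below 0.003 m); the robot touches nothing.
It fails at once if a bystander is moved more than 40 mm (distance of any of scoop_c, dropper_c, coil_c, tweezers_c, steelblock_c, benchpin_c, abrasive_c from where it was at the start of the episode above 0.04 m).
It fails at once if the rest of the stack is disturbed: one of the two lower boards moves more than 15 mm (distance of any of board_mid_c, board_low_c from where it was at the start of the episode above 0.015 m).
It fails at once if the top board is lifted (more than 20 mm) or tipped (more than 0.2 rad) instead of slid across (height (world z) of board_top_c above 0.144 m or angle between board_top_c's own z axis and vertical above 0.2 rad).
It fails at once if a flask is dropped into the oven: it falls inside faster than 0.8 m/s ((linear speed of flask0 above 0.8 m/s and x of flask0_c in the frame of oven between -0.055 and 0.055 m and y of flask0_c in the frame of oven between -0.175 and 0.175 m and z of flask0_c in the frame of oven between 0.064 and 0.136 m) or (linear speed of flask1 above 0.8 m/s and x of flask1_c in the frame of oven between -0.055 and 0.055 m and y of flask1_c in the frame of oven between -0.175 and 0.175 m and z of flask1_c in the frame of oven between 0.064 and 0.136 m) or (linear speed of flask2 above 0.8 m/s and x of flask2_c in the frame of oven between -0.055 and 0.055 m and y of flask2_c in the frame of oven between -0.175 and 0.175 m and z of flask2_c in the frame of oven between 0.064 and 0.136 m) or (linear speed of flask3 above 0.8 m/s and x of flask3_c in the frame of oven between -0.055 and 0.055 m and y of flask3_c in the frame of oven between -0.175 and 0.175 m and z of flask3_c in the frame of oven between 0.064 and 0.136 m)).
Of flask0, flask1, flask2, flask3 only 3 to 4 are there at a start; the rules pass over those that are not, and their reading is None.
At some moment in a run one of flask0, flask1, flask2, flask3 may be knocked a few centimetres aside while the robot is not near it.
It also fails if it takes over 208 s, if anything falls off the work surface, if the arm or the gripper's body presses on something with over 40 N, if the wrist force passes 120 N, or if a joint passes its speed limit or range.

## Working session

There is one attempt and no reset: what is moved stays moved. The work goes in short steps, Python scripts to look and compute and a shell command to move; the robot and the scene stay as the last step left them, time stands still between calls to the robot, and variables do not carry over. Pictures are saved under pics/ and viewed, about 12 in all and at most 16, crops included, and the job is handed in when it is done.

```bash
mkdir -p pics
cat > h.py <<'E'
import numpy as np, cv2
from cell import *
from scipy.spatial.transform import Rotation as R
def cal(n):
    c=get_calibration(n); f=210/np.tan(np.radians(c["vertical_fov"])/2); return f,c["cx"],c["cy"],np.array(c["pose"])
def world(n,d):
    f,cx,cy,P=cal(n); v,u=np.mgrid[0:420,0:560]
    p=np.stack([(u-cx)/f*d,(v-cy)/f*d,d,np.ones_like(d)],-1)
    return (p@P.T)[...,:3]
def st():
    s=observe(); print(round(s["time"],2),np.round(s["tool_pos"],4),np.round(s["tool_rot"],3),"F",np.round(s["contact_force"],1),"op",round(s["opening"],4),"q",np.round(s["qpos"],3)); return s
E
python3 - <<'E'
from h import *
s=st(); print(tip_reach if not callable(tip_reach) else tip_reach())
for n in("scene","top"):
    p,d=read_camera(n); np.savez(f"{n}0.npz",p=p,d=d); cv2.imwrite(f"pics/{n}0.png",cv2.resize(p[...,::-1],(784,588)))
    f,cx,cy,P=cal(n); print(n,f,cx,cy,np.round(P,3).tolist())
E
```

```text
0.0 [0.1574 0.5005 0.251 ] [-1.703  1.569 -2.007] F [ 0.  -0.1 -0.2] op 0.0917 q [ 1.12   0.343  1.525 -0.     1.275 -0.146]
0.025
scene 455.81738376043603 278.42661510871784 210.4627432761061 [[0.868, 0.293, -0.401, 0.941], [0.497, -0.49, 0.716, -0.881], [0.014, -0.821, -0.571, 0.802], [0.0, 0.0, 0.0, 1.0]]
top 525.8007811356541 282.3442218234168 215.42628110199738 [[0.006, -0.998, 0.062, 0.361], [-1.0, -0.006, -0.003, -0.005], [0.003, -0.062, -0.998, 1.769], [0.0, 0.0, 0.0, 1.0]]
```

View pics/top0.png

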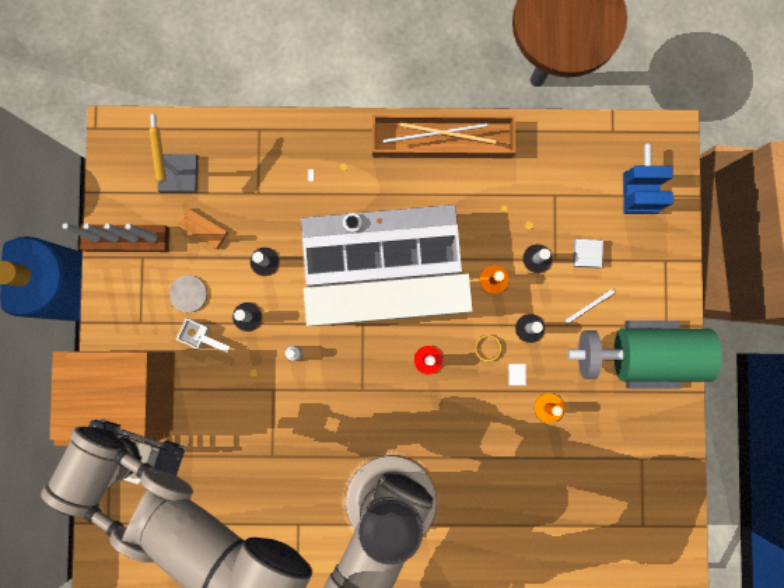

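View pics/scene0.png

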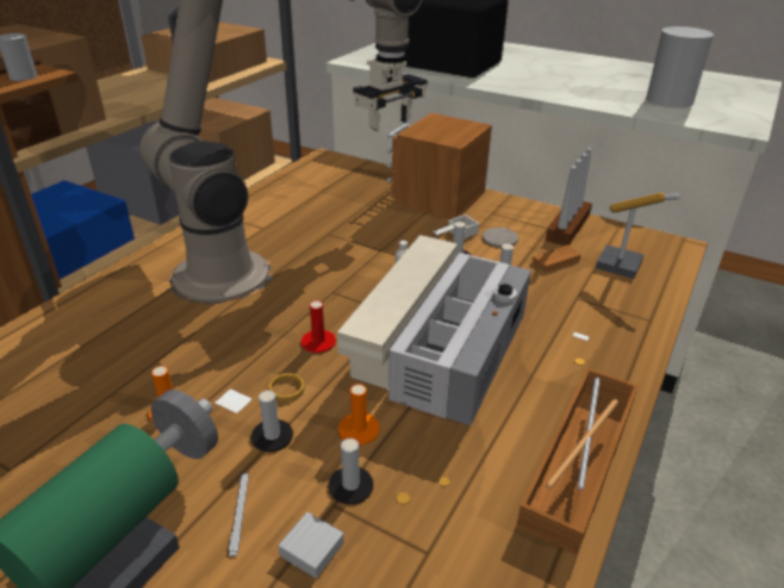

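The top view (784x588) shows four flasks with black bases and steel cylinders at (264,262), (247,317), (538,259) and (530,328). The orange ones (494,278) and (549,408) and the red one (429,360) are decoys. The oven is around (382,258), the boards around (388,300), and the button at (352,221). Next I measure them and crop to confirm.

```bash
cat >> h.py <<'E'
def flasks(p,d,n="top"):
    w=world(n,d); g=p.max(-1).astype(int)-p.min(-1)
    out=[]
    m=((w[...,2]>0.075)&(w[...,2]<0.1)&(d>0)).astype(np.uint8)
    k,l,s,c=cv2.connectedComponentsWithStats(m)
    for i in range(1,k):
        if 15<s[i,4]<300:
            q=l==i; out.append((np.round(c[i]),s[i,4],np.round(np.median(w[q],0),4),p[q].mean(0).astype(int)))
    return out
E
python3 - <<'E'
from h import *
z=np.load("top0.npz"); p,d=z["p"],z["d"]; w=world("top",d)
for o in flasks(p,d): print(*o)
# disc: low 6mm dark pixels
dark=((p.max(-1)<60)&(abs(w[...,2]-.006)<.008)).astype(np.uint8)
k,l,s,c=cv2.connectedComponentsWithStats(dark)
for i in range(1,k):
    if s[i,4]>40: q=l==i; (u,v),r=cv2.minEnclosingCircle(np.argwhere(q)[:,::-1].astype(np.float32)); print("disc",c[i],s[i,4],np.round(w[q].min(0),3),np.round(w[q].max(0),3),(u,v,r))
def rect(lo,hi,box=(0.3,.85,-.3,.35)):
    m=((w[...,2]>lo)&(w[...,2]<hi)&(w[...,0]>box[0])&(w[...,0]<box[1])&(w[...,1]>box[2])&(w[...,1]<box[3])).astype(np.uint8)
    k,l,s,c=cv2.connectedComponentsWithStats(m); i=1+np.argmax(s[1:,4]); q=w[l==i]
    r=cv2.minAreaRect(q[:,:2].astype(np.float32)*1000); print(lo,hi,s[i,4],r,np.median(q[:,2])); return q
q=rect(.124,.14); rect(.108,.121)
b=(w[...,2]>.117)&(w[...,2]<.16)&(w[...,0]>.58)&(w[...,0]<.8); print("btn",b.sum(),np.round(w[b].mean(0),4),np.unique(np.round(w[b][:,2],3),return_counts=True))
a=p[135:255,140:430][...,::-1]; cv2.imwrite("pics/crop.png",cv2.resize(a,None,fx=2.7,fy=2.7,interpolation=cv2.INTER_CUBIC))
E
```

```text
[464. 124.] 195 [ 0.7637 -0.5944  0.0957] [ 43  77 130]
[461. 143.] 132 [ 0.7008 -0.5776  0.0957] [ 35  76 138]
[475. 139.] 27 [ 0.7145 -0.6248  0.0981] [ 44  93 168]
[ 63. 168.] 26 [0.6154 0.6959 0.0885] [90 87 87]
[ 77. 168.] 22 [0.6151 0.6501 0.0875] [89 87 87]
[ 91. 168.] 19 [0.6147 0.6052 0.0866] [90 87 87]
[105. 168.] 23 [0.6138 0.5614 0.088 ] [92 89 88]
[388. 181.] 56 [ 0.5769 -0.3494  0.0912] [226 222 213]
[184. 183.] 57 [0.5664 0.3053 0.0924] [217 213 205]
[356. 197.] 54 [ 0.5252 -0.246   0.0922] [237 197 142]
[171. 225.] 56 [0.4322 0.3443 0.0921] [216 212 204]
[383. 233.] 55 [ 0.4074 -0.3317  0.0929] [224 220 212]
[442. 242.] 39 [ 0.3829 -0.5221  0.0869] [43 72 53]
[416. 242.] 29 [ 0.3824 -0.4366  0.0871] [103  99  99]
[115. 282.] 158 [0.2538 0.5182 0.0878] [73 46 23]
[307. 257.] 51 [ 0.3327 -0.0888  0.0918] [246 182 168]
[416. 263.] 24 [ 0.3189 -0.4371  0.0871] [103  99 100]
[443. 264.] 33 [ 0.3162 -0.522   0.0874] [37 68 49]
[397. 293.] 60 [ 0.2206 -0.3751  0.0911] [239 192 130]
disc [381.97777778 185.22777778] 180 [ 0.544 -0.383 -0.001] [ 0.609 -0.319  0.014] (383.5, 184
[... 632 characters left out ...]
3561401367188, 352.4150695800781), 5.319779872894287) 0.1148193483028801
btn 1070 [0.6403 0.1379 0.1255] (array([0.117, 0.118, 0.119, 0.12 , 0.121, 0.122, 0.123, 0.124, 0.125,
       0.126, 0.127, 0.128, 0.129, 0.13 , 0.131, 0.132, 0.133, 0.134,
       0.135, 0.136, 0.137, 0.138, 0.139, 0.14 , 0.141, 0.142, 0.143,
       0.144, 0.145, 0.146, 0.147, 0.148, 0.149, 0.15 , 0.151, 0.152,
       0.153, 0.154, 0.155, 0.156, 0.157, 0.158, 0.159, 0.16 ]), array([100, 167, 133, 122,  72,  67,  36,  34,  28,  15,  22,  11,  17,
        18,   8,  11,   9,  11,  10,  10,   9,   9,  11,  14,   6,   3,
        10,   6,   4,   6,   8,  12,   6,   4,  12,   7,   6,   4,   5,
         4,   6,   7,   4,   6]))
```

View pics/crop.png

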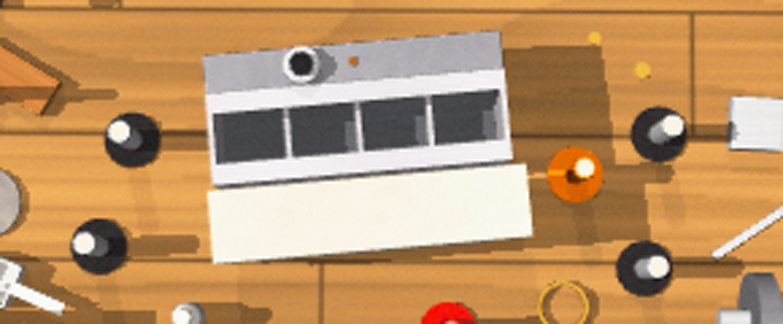

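```bash
cat >> h.py <<'E'
YAW=np.radians(5.32); O=np.array([0.5706,0.0218]); 
def toov(w): 
    c,s=np.cos(YAW),np.sin(YAW); q=w[...,:2]-O; return np.stack([q[...,0]*c+q[...,1]*s,-q[...,0]*s+q[...,1]*c],-1)
def frov(x,y):
    c,s=np.cos(YAW),np.sin(YAW); return O+np.array([x*c-y*s,x*s+y*c])
def plan(xy,z,jaw):
    """grasp point target (z world), jaw world angle of tool y (mod pi)"""
    s=observe(); M=R.from_euler("xyz",s["tool_rot"]).as_matrix()
    dl=np.array([xy[0],xy[1],z+0.006])-s["tool_pos"]; t=M.T@dl/0.04
    a=np.arctan2(M[1,1],M[0,1]); e=(jaw-a+np.pi/2)%np.pi-np.pi/2   # world ccw; tool x down => roll=-e
    print("tx %.3f ty %.3f tz %.3f roll %.3f"%(*t,-np.degrees(e)/10),"jawnow %.1f"%np.degrees(a), "q6",round(s["qpos"][5],2))
E
python3 - <<'E'
from h import *
z=np.load("top0.npz"); p,d=z["p"],z["d"]; w=world("top",d); o=toov(w); roof=abs(w[...,2]-.115)<.004
inn=(w[...,2]<.105)
# slot edges along x, in strips of y
for a,b in((-.15,-.1),(-.06,-.02),(.02,.06),(.1,.15)):
    m=(o[...,1]>a)&(o[...,1]<b)&(abs(o[...,0])<.06)
    k=m&roof; X=o[k][:,0]; ed=np.sort(X)
    print(a,"near roof",np.round([np.percentile(X[X<0],2),X[X<0].max()],4),"far",np.round(X[X>0].min(),4), "inside min/max",np.round([o[m&inn][:,0].min(),o[m&inn][:,0].max()],4))
m=(abs(o[...,0])<.02)&(abs(o[...,1])<.2); Y=o[m&roof][:,1]; print("end bars y",np.round([Y.min(),Y[Y<0].max(),Y[Y>0].min(),Y.max()],4))
bt=(w[...,2]>.117)&(w[...,2]<.15)&(o[...,0]>.055)&(o[...,0]<.1)&(abs(o[...,1])<.17); print("btn oven",np.round(np.median(o[bt],0),4),np.round(o[bt].min(0),3),np.round(o[bt].max(0),3),bt.sum(),np.round(np.percentile(w[bt][:,2],[5,50,95]),4))
bx=(w[...,0]>.36)&(w[...,0]<.455)&(w[...,1]>-.44)&(w[...,1]<-.36); print("near D max z",np.sort(w[bx][:,2])[-5:])
bx=(w[...,0]>.3)&(w[...,0]<.4)&(w[...,1]>-.47)&(w[...,1]<-.40); q=w[bx]; print("wheel",np.round(q[q[:,2]>.1].min(0),3),np.round(q[q[:,2]>.1].max(0),3))
for x in((.567,.305),): plan(x,.22,np.pi/2+YAW)
E
```

```text
-0.15 near roof [-0.053  -0.0298] far 0.0302 inside min/max [-0.0543  0.0562]
-0.06 near roof [-0.0535 -0.0305] far 0.0303 inside min/max [-0.0546  0.0461]
0.02 near roof [-0.0538 -0.0294] far 0.0301 inside min/max [-0.0544  0.0458]
0.1 near roof [-0.0539 -0.0299] far 0.0301 inside min/max [-0.0544  0.0467]
end bars y [-0.1755 -0.1695  0.17    0.1762]
btn oven [0.0767 0.032 ] [ 0.055 -0.169] [0.099 0.17 ] 551 [0.1172 0.1203 0.1376]
near D max z [0.15090661 0.15128847 0.1518693  0.15341409 0.15632964]
wheel [ 0.3   -0.464  0.1  ] [ 0.398 -0.402  0.164]
tx 0.628 ty -1.589 tz 11.235 roll -2.278 jawnow 72.5 q6 -0.15
```

```bash
python3 -m crank '[{"fingers":1,"tx":0.6,"ty":-1.59,"tz":11.23,"roll":-2.28},{"fingers":1,"tx":0.6,"ty":-1.59,"tz":11.23,"roll":-2.28},{"fingers":1,"tx":0.6,"ty":-1.59,"tz":11.23,"roll":-2.28},{"fingers":1,"tx":0.6,"ty":-1.59,"tz":11.23,"roll":-2.28},{"fingers":1,"tx":0.6,"ty":-1.59,"tz":11.23,"roll":-2.28},{"fingers":1,"tx":0.6,"ty":-1.59,"tz":11.23,"roll":-2.28},{"fingers":1,"tx":0.6,"ty":-1.59,"tz":11.23,"roll":-2.28},{"fingers":1,"tx":0.6,"ty":-1.59,"tz":11.23,"roll":-2.28}]' 8
python3 - <<'E'
from h import *
s=st(); plan((.567,.3055),.077,np.pi/2+YAW)
p,d=read_camera("top")
for o in flasks(p,d)[6:]: print(*o)
E
```

```text
time: 1.1
tool_pos: [0.5694, 0.303, 0.2265]
tool_rot: [-2.57, 1.57, -2.48]
contact_force: [-0.0, 0.2, -0.7]
opening: 0.092
1.1 [0.5694 0.303  0.2265] [-2.57  1.57 -2.48] F [-0.   0.2 -0.7] op 0.092 q [ 0.371  0.585  1.198 -0.     1.36  -1.291]
tx 3.586 ty 0.069 tz -0.050 roll -0.015 jawnow 95.2 q6 -1.29
[388. 181.] 53 [ 0.577  -0.3502  0.0915] [226 222 213]
[356. 197.] 54 [ 0.5251 -0.2457  0.092 ] [239 201 146]
[383. 233.] 57 [ 0.4103 -0.3314  0.0918] [165 157 147]
[443. 241.] 44 [ 0.3846 -0.522   0.0903] [47 74 56]
[416. 242.] 25 [ 0.3826 -0.4366  0.0891] [45 43 43]
[116. 281.] 153 [0.2561 0.5183 0.0882] [73 46 24]
[307. 257.] 49 [ 0.3327 -0.089   0.0918] [246 183 168]
[416. 263.] 29 [ 0.3127 -0.4368  0.0892] [43 41 41]
[443. 264.] 34 [ 0.3131 -0.522   0.0881] [22 42 31]
[397. 293.] 61 [ 0.2207 -0.374   0.0919] [186 136  93]
[ 74. 324.] 53 [0.1169 0.6546 0.0863] [159 157 156]
[ 97. 323.] 35 [0.1174 0.5735 0.0857] [148 145 144]
[276. 344.] 59 [0.0603 0.0046 0.0853] [83 76 70]
```

```bash
python3 -m crank '[{"fingers":1,"tx":1.5,"ty":0.07,"tz":-0.05,"roll":0},{"fingers":1,"tx":2.7,"ty":0.07,"tz":-0.05,"roll":0},{"fingers":1,"tx":3.59,"ty":0.07,"tz":-0.05,"roll":0},{"fingers":1,"tx":3.59,"ty":0.07,"tz":-0.05,"roll":0},{"fingers":-0.6,"tx":3.59,"ty":0.07,"tz":-0.05,"roll":0},{"fingers":-0.6,"tx":3.59,"ty":0.07,"tz":-0.05,"roll":0},{"fingers":-0.6,"tx":3.59,"ty":0.07,"tz":-0.05,"roll":0},{"fingers":-0.6,"tx":3.59,"ty":0.07,"tz":-0.05,"roll":0}]' 8
python3 -m crank '[{"fingers":-0.6,"tx":0,"ty":0,"tz":0,"roll":0},{"fingers":-0.6,"tx":0,"ty":0,"tz":0,"roll":0},{"fingers":-0.6,"tx":-0.1,"ty":0,"tz":0,"roll":0},{"fingers":-0.6,"tx":-0.3,"ty":0,"tz":0,"roll":0},{"fingers":-0.6,"tx":-0.6,"ty":0,"tz":0,"roll":0},{"fingers":-0.6,"tx":-1,"ty":0,"tz":0,"roll":0},{"fingers":-0.6,"tx":-1,"ty":0,"tz":0,"roll":0},{"fingers":-0.6,"tx":-1,"ty":0,"tz":0,"roll":0}]' 8
python3 -c "
from h import *
s=st(); plan(frov(.010,.128),.215,np.pi/2+YAW)"
```

```text
time: 2.15
tool_pos: [0.5649, 0.308, 0.0849]
tool_rot: [0.316, 1.57, 0.41]
contact_force: [-0.2, 0.7, 0.5]
opening: 0.0562
time: 3.15
tool_pos: [0.5646, 0.3079, 0.1242]
tool_rot: [1.82, 1.571, 1.913]
contact_force: [0.6, 0.8, -2.7]
opening: 0.026
3.15 [0.5646 0.3079 0.1242] [1.82  1.571 1.913] F [ 0.6  0.8 -2.7] op 0.026 q [ 0.38   0.669  1.338  0.     1.134 -1.284]
tx -2.421 ty -3.935 tz -0.264 roll 0.002 jawnow 95.3 q6 -1.28
```

```bash
python3 -m crank '[{"fingers":-0.6,"tx":-1,"ty":0,"tz":0,"roll":0},{"fingers":-0.6,"tx":-2,"ty":-0.2,"tz":0,"roll":0},{"fingers":-0.6,"tx":-2.4,"ty":-0.8,"tz":-0.1,"roll":0},{"fingers":-0.6,"tx":-2.4,"ty":-1.7,"tz":-0.2,"roll":0},{"fingers":-0.6,"tx":-2.4,"ty":-2.7,"tz":-0.26,"roll":0},{"fingers":-0.6,"tx":-2.4,"ty":-3.5,"tz":-0.26,"roll":0},{"fingers":-0.6,"tx":-2.4,"ty":-3.93,"tz":-0.26,"roll":0},{"fingers":-0.6,"tx":-2.4,"ty":-3.93,"tz":-0.26,"roll":0}]' 8
python3 - <<'E'
from h import *
s=st(); plan(frov(.010,.128),.198,np.pi/2+YAW); M=R.from_euler("xyz",s["tool_rot"]).as_matrix(); print(np.round(M,3))
p,d=read_camera("scene"); cv2.imwrite("pics/s1.png",cv2.resize(p[150:320,230:400][...,::-1],(600,600)))
w=world("scene",d)
E
```

```text
time: 4.15
tool_pos: [0.5687, 0.1492, 0.2195]
tool_rot: [3.025, 1.57, 3.116]
contact_force: [-0.1, -0.4, -2.3]
opening: 0.0258
4.15 [0.5687 0.1492 0.2195] [3.025 1.57  3.116] F [-0.1 -0.4 -2.3] op 0.0258 q [ 0.126  0.483  1.393  0.     1.267 -1.536]
tx 0.387 ty 0.025 tz 0.002 roll -0.011 jawnow 95.2 q6 -1.54
[[-0.001 -0.091  0.996]
 [ 0.     0.996  0.091]
 [-1.     0.    -0.001]]
```

View pics/s1.png

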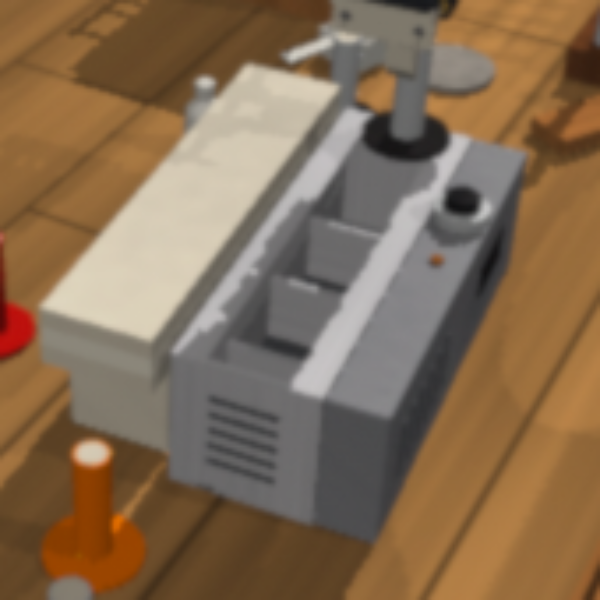

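```bash
python3 -m crank '[{"fingers":-0.6,"tx":0.3,"ty":0.02,"tz":0,"roll":0},{"fingers":-0.6,"tx":0.5,"ty":0.02,"tz":0,"roll":0},{"fingers":-0.6,"tx":0.53,"ty":0.02,"tz":-0.12,"roll":0},{"fingers":-0.6,"tx":0.58,"ty":0.02,"tz":-0.26,"roll":0},{"fingers":-0.6,"tx":0.64,"ty":0.02,"tz":-0.43,"roll":0},{"fingers":-0.6,"tx":0.74,"ty":0.02,"tz":-0.63,"roll":0},{"fingers":-0.6,"tx":0.85,"ty":0.02,"tz":-0.83,"roll":0},{"fingers":-0.6,"tx":0.85,"ty":0.02,"tz":-0.83,"roll":0}]' 7
python3 - <<'E'
from h import *
s=st(); print(toov(s["tool_pos"]))
p,d=read_camera("scene"); cv2.imwrite("pics/s2.png",cv2.resize(p[150:270,290:410][...,::-1],(600,600)))
E
```

```text
time: 5.2
tool_pos: [0.5345, 0.1481, 0.1857]
tool_rot: [3.13, 1.569, -3.06]
contact_force: [-2.5, -0.8, -0.8]
opening: 0.0257
5.2 [0.5345 0.1481 0.1857] [ 3.13   1.569 -3.06 ] F [-2.5 -0.8 -0.8] op 0.0257 q [ 0.132  0.456  1.538  0.     1.149 -1.532]
[-0.02419386  0.1290611 ]
```

View pics/s2.png

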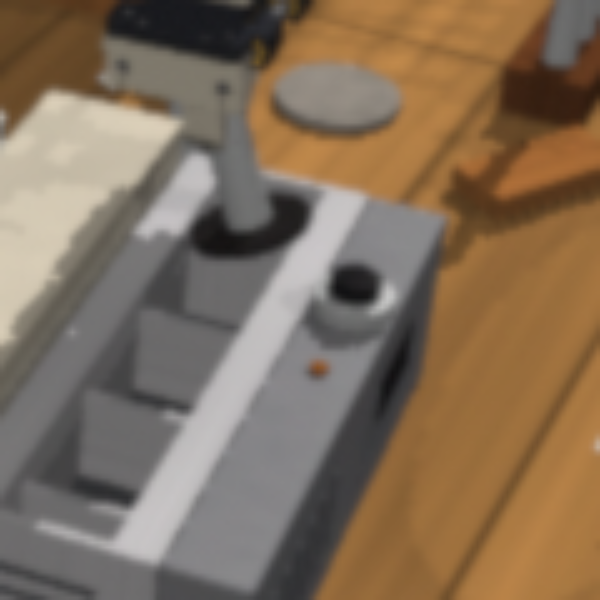

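```bash
python3 -m crank '[{"fingers":-0.6,"tx":0.07,"ty":0,"tz":-0.1,"roll":0},{"fingers":-0.6,"tx":0.14,"ty":0,"tz":-0.2,"roll":0},{"fingers":-0.6,"tx":0.22,"ty":0,"tz":-0.32,"roll":0},{"fingers":-0.6,"tx":0.32,"ty":0,"tz":-0.32,"roll":0},{"fingers":-0.6,"tx":0.44,"ty":0,"tz":-0.32,"roll":0},{"fingers":-0.6,"tx":0.57,"ty":0,"tz":-0.25,"roll":0},{"fingers":-0.6,"tx":0.69,"ty":0,"tz":-0.17,"roll":0},{"fingers":-0.6,"tx":0.69,"ty":0,"tz":-0.17,"roll":0}]' 7
python3 - <<'E'
from h import *
s=st(); print(toov(s["tool_pos"]))
p,d=read_camera("scene"); cv2.imwrite("pics/s3.png",cv2.resize(p[150:270,290:410][...,::-1],(600,600)))
E
```

```text
time: 6.25
tool_pos: [0.5291, 0.1475, 0.1579]
tool_rot: [3.135, 1.57, -3.055]
contact_force: [-0.4, 0.0, -2.7]
opening: 0.026
6.25 [0.5291 0.1475 0.1579] [ 3.135  1.57  -3.055] F [-0.4  0.  -2.7] op 0.026 q [ 0.132  0.477  1.59   0.     1.076 -1.532]
[-0.0296804   0.12899104]
```

View pics/s3.png

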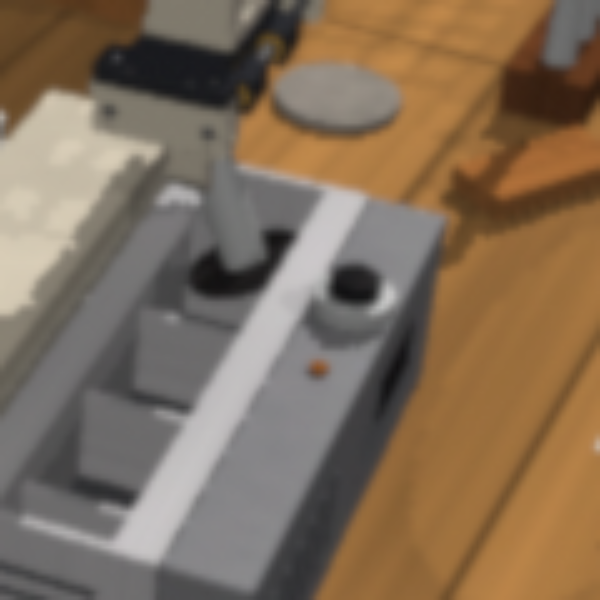

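```bash
python3 -m crank '[{"fingers":-0.6,"tx":0.17,"ty":0,"tz":0.09,"roll":0},{"fingers":-0.6,"tx":0.3,"ty":0,"tz":0.18,"roll":0},{"fingers":-0.6,"tx":0.42,"ty":0,"tz":0.25,"roll":0},{"fingers":-0.6,"tx":0.52,"ty":0,"tz":0.4,"roll":0},{"fingers":-0.6,"tx":0.62,"ty":0,"tz":0.6,"roll":0},{"fingers":-0.6,"tx":0.75,"ty":0,"tz":0.8,"roll":0},{"fingers":-0.6,"tx":0.85,"ty":0,"tz":1.0,"roll":0},{"fingers":-0.6,"tx":0.92,"ty":0,"tz":1.08,"roll":0}]' 7
python3 - <<'E'
from h import *
s=st(); print(toov(s["tool_pos"]))
p,d=read_camera("scene"); cv2.imwrite("pics/s4.png",cv2.resize(p[150:270,290:410][...,::-1],(500,500)))
E
```

```text
time: 7.3
tool_pos: [0.5726, 0.1516, 0.1213]
tool_rot: [2.58, 1.571, 2.673]
contact_force: [-0.6, -0.5, -2.2]
opening: 0.0257
7.3 [0.5726 0.1516 0.1213] [2.58  1.571 2.673] F [-0.6 -0.5 -2.2] op 0.0257 q [ 0.129  0.589  1.503  0.     1.05  -1.534]
[0.01402124 0.12903898]
```

View pics/s4.png

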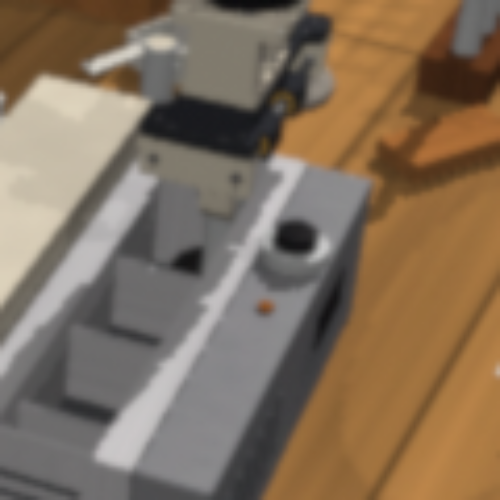

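```bash
python3 -m crank '[{"fingers":-0.6,"tx":0.2,"ty":0,"tz":-0.05,"roll":0},{"fingers":-0.6,"tx":0.4,"ty":0,"tz":-0.05,"roll":0},{"fingers":-0.6,"tx":0.55,"ty":0,"tz":-0.05,"roll":0},{"fingers":-0.6,"tx":0.63,"ty":0,"tz":-0.05,"roll":0},{"fingers":-0.6,"tx":0.7,"ty":0,"tz":-0.05,"roll":0},{"fingers":-0.6,"tx":0.74,"ty":0,"tz":-0.05,"roll":0},{"fingers":-0.6,"tx":0.78,"ty":0,"tz":-0.05,"roll":0},{"fingers":-0.6,"tx":0.78,"ty":0,"tz":-0.05,"roll":0}]' 7
python3 -c "
from h import *
s=st(); print(toov(s['tool_pos']))"
```

```text
time: 8.35
tool_pos: [0.5712, 0.1515, 0.0919]
tool_rot: [0.048, 1.567, 0.141]
contact_force: [0.6, -0.5, 4.7]
opening: 0.0257
8.35 [0.5712 0.1515 0.0919] [0.048 1.567 0.141] F [ 0.6 -0.5  4.7] op 0.0257 q [ 0.13   0.622  1.537  0.     0.979 -1.534]
[0.01264356 0.1290792 ]
```

```bash
python3 -m crank '[{"fingers":-0.25,"tx":0,"ty":0,"tz":0,"roll":0},{"fingers":-0.25,"tx":0,"ty":0,"tz":0,"roll":0},{"fingers":-0.25,"tx":0,"ty":0,"tz":0,"roll":0},{"fingers":-0.25,"tx":0,"ty":0,"tz":0,"roll":0},{"fingers":-0.25,"tx":-0.3,"ty":0,"tz":0,"roll":0},{"fingers":-0.25,"tx":-1.0,"ty":0,"tz":0,"roll":0},{"fingers":-0.25,"tx":-2.2,"ty":0,"tz":0,"roll":0},{"fingers":1,"tx":-3.4,"ty":0,"tz":0,"roll":0}]' 7
python3 -c "
from h import *
s=st(); p,d=read_camera('top')
for o in flasks(p,d)[5:]: print(*o)
plan((.4335,.3435),.21,np.pi/2+YAW)
"
```

```text
time: 9.35
tool_pos: [0.5699, 0.1513, 0.2287]
tool_rot: [0.297, 1.57, 0.39]
contact_force: [0.9, 0.5, 0.6]
opening: 0.0404
9.35 [0.5699 0.1513 0.2287] [0.297 1.57  0.39 ] F [0.9 0.5 0.6] op 0.0404 q [ 0.13   0.478  1.375  0.     1.288 -1.534]
[ 91. 168.] 20 [0.6128 0.6057 0.0836] [91 89 88]
[105. 168.] 19 [0.6129 0.5614 0.088 ] [92 90 89]
[388. 181.] 54 [ 0.5773 -0.3502  0.0909] [167 159 147]
[356. 197.] 57 [ 0.5251 -0.2459  0.0911] [236 195 139]
[171. 225.] 55 [0.4323 0.342  0.0924] [216 212 204]
[383. 233.] 58 [ 0.4104 -0.3308  0.091 ] [227 223 215]
[442. 242.] 39 [ 0.3798 -0.5217  0.0872] [27 44 34]
[416. 242.] 24 [ 0.384  -0.4369  0.0878] [47 44 42]
[115. 283.] 155 [0.2465 0.5184 0.089 ] [74 46 23]
[307. 257.] 48 [ 0.3327 -0.0876  0.0929] [246 183 168]
[416. 264.] 22 [ 0.3109 -0.4367  0.09  ] [98 94 94]
[443. 264.] 33 [ 0.313  -0.5218  0.0868] [22 39 29]
[397. 293.] 59 [ 0.2206 -0.3748  0.0915] [208 155 101]
[ 74. 324.] 54 [0.1168 0.654  0.0854] [162 159 158]
[ 97. 323.] 34 [0.1175 0.5738 0.086 ] [150 147 145]
[278. 345.] 63 [ 0.0588 -0.0018  0.0862] [66 60 55]
tx 0.469 ty 5.096 tz -3.021 roll 0.003 jawnow 95.3 q6 -1.53
```

```bash
python3 -m crank '[{"fingers":1,"tx":0.4,"ty":5.09,"tz":-3.02,"roll":0},{"fingers":1,"tx":0.4,"ty":5.09,"tz":-3.02,"roll":0},{"fingers":1,"tx":0.4,"ty":5.09,"tz":-3.02,"roll":0},{"fingers":1,"tx":0.4,"ty":5.09,"tz":-3.02,"roll":0},{"fingers":1,"tx":0.4,"ty":5.09,"tz":-3.02,"roll":0},{"fingers":1,"tx":0.4,"ty":5.09,"tz":-3.02,"roll":0},{"fingers":1,"tx":0.4,"ty":5.09,"tz":-3.02,"roll":0},{"fingers":1,"tx":0.4,"ty":5.09,"tz":-3.02,"roll":0}]' 7
python3 - <<'E'
from h import *
s=st(); plan((.433,.343),.078,np.pi/2+YAW)
p,d=read_camera('scene'); w=world('scene',d); o=toov(w)
a=(abs(o[...,0])<.029)&(abs(o[...,1]-.128)<.035)&(w[...,2]>.09)&(w[...,2]<.107)
print("top of A:",a.sum(),np.round(np.median(o[a],0),4),np.round(np.median(w[a][:,2]),4))
E
```

```text
time: 10.4
tool_pos: [0.4317, 0.3419, 0.2106]
tool_rot: [0.22, 1.571, 0.312]
contact_force: [0.1, -0.4, 0.7]
opening: 0.0919
10.4 [0.4317 0.3419 0.2106] [0.22  1.571 0.312] F [ 0.1 -0.4  0.7] op 0.0919 q [ 0.531  0.424  1.517 -0.     1.201 -1.131]
tx 3.166 ty 0.023 tz 0.034 roll -0.009 jawnow 95.2 q6 -1.13
top of A: 50 [0.0146 0.1228] 0.0961
```

```bash
python3 -m crank '[{"fingers":1,"tx":1.4,"ty":0.02,"tz":0.03,"roll":0},{"fingers":1,"tx":2.5,"ty":0.02,"tz":0.03,"roll":0},{"fingers":1,"tx":3.2,"ty":0.02,"tz":0.03,"roll":0},{"fingers":-0.6,"tx":3.2,"ty":0.02,"tz":0.03,"roll":0},{"fingers":-0.6,"tx":3.2,"ty":0.02,"tz":0.03,"roll":0},{"fingers":-0.6,"tx":3.2,"ty":0.02,"tz":0.03,"roll":0},{"fingers":-0.6,"tx":3.2,"ty":0.02,"tz":0.03,"roll":0},{"fingers":-0.6,"tx":3.2,"ty":0.02,"tz":0.03,"roll":0}]' 7
python3 -m crank '[{"fingers":-0.6,"tx":0,"ty":0,"tz":0,"roll":0},{"fingers":-0.6,"tx":0,"ty":0,"tz":0,"roll":0},{"fingers":-0.6,"tx":-0.1,"ty":0,"tz":0,"roll":0},{"fingers":-0.6,"tx":-0.5,"ty":0,"tz":0,"roll":0},{"fingers":-0.6,"tx":-1.4,"ty":0,"tz":0,"roll":0},{"fingers":-0.6,"tx":-2.5,"ty":0,"tz":0,"roll":0},{"fingers":-0.6,"tx":-3.6,"ty":0,"tz":0,"roll":0},{"fingers":-0.6,"tx":-3.6,"ty":0,"tz":0,"roll":0}]' 7
python3 -c "
from h import *
s=st(); plan(frov(.010,.043),.2135,np.pi/2+YAW)"
```

```text
time: 11.45
tool_pos: [0.4322, 0.3439, 0.0831]
tool_rot: [0.479, 1.57, 0.573]
contact_force: [0.3, -1.1, 0.2]
opening: 0.0465
time: 12.45
tool_pos: [0.4335, 0.3447, 0.2312]
tool_rot: [0.438, 1.562, 0.532]
contact_force: [-0.1, 0.4, -2.8]
opening: 0.0256
12.45 [0.4335 0.3447 0.2312] [0.438 1.562 0.532] F [-0.1  0.4 -2.8] op 0.0256 q [ 0.533  0.407  1.484 -0.     1.242 -1.131]
tx 0.289 ty -7.282 tz 2.910 roll 0.002 jawnow 95.3 q6 -1.13
```

```bash
python3 -m crank '[{"fingers":-0.6,"tx":0,"ty":-1.2,"tz":0.5,"roll":0},{"fingers":-0.6,"tx":0,"ty":-2.5,"tz":1.0,"roll":0},{"fingers":-0.6,"tx":0,"ty":-3.8,"tz":1.5,"roll":0},{"fingers":-0.6,"tx":0,"ty":-5.1,"tz":2.1,"roll":0},{"fingers":-0.6,"tx":0,"ty":-6.3,"tz":2.6,"roll":0},{"fingers":-0.6,"tx":0.1,"ty":-7.1,"tz":2.9,"roll":0},{"fingers":-0.6,"tx":0.29,"ty":-7.28,"tz":2.91,"roll":0},{"fingers":-0.6,"tx":0.29,"ty":-7.28,"tz":2.91,"roll":0}]' 7
python3 -c "
from h import *
s=st(); print(toov(s['tool_pos'])); plan(frov(.010,.043),.194,np.pi/2+YAW)"
```

```text
time: 13.45
tool_pos: [0.5738, 0.0647, 0.2134]
tool_rot: [2.91, 1.567, 3.002]
contact_force: [-0.5, 0.5, -1.4]
opening: 0.0258
13.45 [0.5738 0.0647 0.2134] [2.91  1.567 3.002] F [-0.5  0.5 -1.4] op 0.0258 q [-0.021  0.471  1.432  0.     1.243 -1.684]
[0.00715343 0.04244651]
tx 0.334 ty 0.014 tz 0.072 roll -0.003 jawnow 95.3 q6 -1.68
```

```bash
python3 -m crank '[{"fingers":-0.6,"tx":0.2,"ty":0.01,"tz":0.07,"roll":0},{"fingers":-0.6,"tx":0.4,"ty":0.01,"tz":0.07,"roll":0},{"fingers":-0.6,"tx":0.43,"ty":0.01,"tz":-0.05,"roll":0},{"fingers":-0.6,"tx":0.48,"ty":0.01,"tz":-0.19,"roll":0},{"fingers":-0.6,"tx":0.54,"ty":0.01,"tz":-0.36,"roll":0},{"fingers":-0.6,"tx":0.64,"ty":0.01,"tz":-0.56,"roll":0},{"fingers":-0.6,"tx":0.75,"ty":0.01,"tz":-0.76,"roll":0},{"fingers":-0.6,"tx":0.75,"ty":0.01,"tz":-0.76,"roll":0}]' 7
python3 - <<'E'
from h import *
s=st(); print(toov(s["tool_pos"]))
p,d=read_camera("scene"); cv2.imwrite("pics/s5.png",cv2.resize(p[150:270,290:410][...,::-1],(500,500)))
w=world("scene",d);o=toov(w)
E
```

```text
time: 14.45
tool_pos: [0.5442, 0.0623, 0.1856]
tool_rot: [-0.006, 1.57, 0.087]
contact_force: [-0.2, -0.6, 0.9]
opening: 0.0192
14.45 [0.5442 0.0623 0.1856] [-0.006  1.57   0.087] F [-0.2 -0.6  0.9] op 0.0192 q [-0.026  0.443  1.561  0.     1.137 -1.69 ]
[-0.02257384  0.04277317]
```

View pics/s5.png

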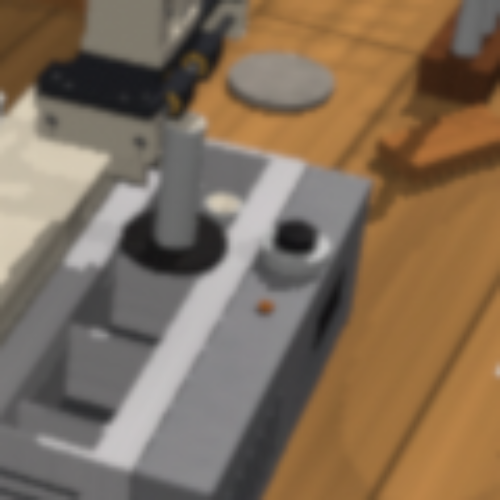

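```bash
python3 -m crank '[{"fingers":0.2,"tx":0,"ty":0,"tz":0,"roll":0},{"fingers":0.2,"tx":0,"ty":0,"tz":0,"roll":0},{"fingers":0.2,"tx":0,"ty":0,"tz":0,"roll":0},{"fingers":0.2,"tx":-0.5,"ty":0,"tz":0,"roll":0},{"fingers":0.2,"tx":-1,"ty":0,"tz":0,"roll":0},{"fingers":0.2,"tx":-1,"ty":0,"tz":-1.0,"roll":0},{"fingers":0.2,"tx":-1,"ty":0,"tz":-2.2,"roll":0},{"fingers":0.2,"tx":-1,"ty":0,"tz":-2.2,"roll":0}]' 7
python3 - <<'E'
from h import *
s=st()
for n in("top","scene"):
    p,d=read_camera(n); w=world(n,d); o=toov(w)
    for lo,hi in((.2,.215),(.19,.203),(.15,.19)):
        a=(w[...,2]>lo)&(w[...,2]<hi)&(abs(o[...,0]-.0)<.05)&(abs(o[...,1]-.043)<.06)
        if a.sum(): print(n,lo,a.sum(),np.round(o[a].min(0),4),np.round(o[a].max(0),4),np.round(np.median(o[a],0),4),np.round(np.median(w[a],0),4))
    cv2.imwrite(f"pics/s6{n}.png",cv2.resize(p[130:270,250:430][...,::-1] if n=="scene" else p[130:240,190:350][...,::-1],(640,480)))
E
```

```text
time: 15.5
tool_pos: [0.4541, 0.0541, 0.2248]
tool_rot: [2.969, 1.569, 3.062]
contact_force: [1.4, 0.0, 0.4]
opening: 0.0551
15.5 [0.4541 0.0541 0.2248] [2.969 1.569 3.062] F [1.4 0.  0.4] op 0.0551 q [-0.049  0.246  1.741  0.     1.157 -1.713]
top 0.2 58 [-0.0096  0.0298] [0.0145 0.0539] [0.0036 0.0416] [0.5699 0.0638 0.2074]
top 0.19 12 [-0.0094  0.0307] [0.0129 0.048 ] [-0.0017  0.0406] [0.5656 0.0626 0.2016]
top 0.15 14 [-0.0097  0.0313] [-0.0029  0.0524] [-0.0076  0.04  ] [0.5597 0.0607 0.1684]
scene 0.2 56 [-0.0051  0.0275] [0.0193 0.0518] [0.008  0.0379] [0.5742 0.0604 0.2052]
scene 0.19 49 [-0.0057  0.027 ] [0.0192 0.0411] [0.0091 0.0327] [0.577  0.0546 0.1955]
scene 0.15 127 [-0.0062  0.0244] [0.0199 0.044 ] [0.0095 0.0324] [0.5771 0.0547 0.1682]
```

View pics/s6scene.png

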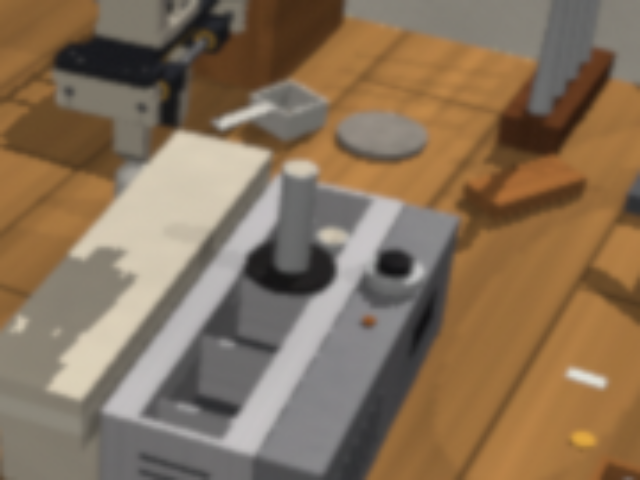

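```bash
python3 -c "
from h import *
plan(frov(.0035,.0415),.2135,np.pi/2+YAW)"
python3 -m crank '[{"fingers":0.4,"tx":0,"ty":0,"tz":0,"roll":0},{"fingers":0.4,"tx":0,"ty":0,"tz":0,"roll":0},{"fingers":0.4,"tx":0,"ty":0,"tz":0,"roll":0},{"fingers":0.4,"tx":0,"ty":0,"tz":0,"roll":0},{"fingers":0.4,"tx":0,"ty":0,"tz":0,"roll":0},{"fingers":0.4,"tx":0,"ty":0,"tz":0,"roll":0},{"fingers":0.4,"tx":0,"ty":0,"tz":0,"roll":0},{"fingers":0.4,"tx":0,"ty":0,"tz":0,"roll":0}]' 11
python3 -c "
from h import *
st();plan(frov(.0035,.0415),.193,np.pi/2+YAW)"
```

```text
tx 0.154 ty -0.027 tz 2.825 roll 0.001 jawnow 95.3 q6 -1.71
time: 16.6
tool_pos: [0.457, 0.054, 0.2249]
tool_rot: [0.781, 1.571, 0.875]
contact_force: [-0.2, -0.4, 0.4]
opening: 0.0641
16.6 [0.457  0.054  0.2249] [0.781 1.571 0.875] F [-0.2 -0.4  0.4] op 0.0641 q [-0.049  0.25   1.736  0.     1.156 -1.713]
tx 0.649 ty -0.029 tz 2.840 roll 0.002 jawnow 95.3 q6 -1.71
```

```bash
python3 -m crank '[{"fingers":0.4,"tx":-0.2,"ty":-0.03,"tz":1.2,"roll":0},{"fingers":0.4,"tx":-0.2,"ty":-0.03,"tz":2.3,"roll":0},{"fingers":0.4,"tx":-0.1,"ty":-0.03,"tz":2.84,"roll":0},{"fingers":0.4,"tx":0.65,"ty":-0.03,"tz":2.84,"roll":0},{"fingers":0.4,"tx":0.65,"ty":-0.03,"tz":2.84,"roll":0},{"fingers":-0.6,"tx":0.65,"ty":-0.03,"tz":2.84,"roll":0},{"fingers":-0.6,"tx":0.65,"ty":-0.03,"tz":2.84,"roll":0},{"fingers":-0.6,"tx":0.65,"ty":-0.03,"tz":2.84,"roll":0}]' 11
python3 -m crank '[{"fingers":-0.6,"tx":0,"ty":0,"tz":0,"roll":0},{"fingers":-0.6,"tx":0,"ty":0,"tz":0,"roll":0},{"fingers":-0.6,"tx":0,"ty":0,"tz":0,"roll":0},{"fingers":-0.6,"tx":-0.1,"ty":0,"tz":0,"roll":0},{"fingers":-0.6,"tx":-0.3,"ty":0,"tz":0.1,"roll":0},{"fingers":-0.6,"tx":-0.3,"ty":0,"tz":0.17,"roll":0},{"fingers":-0.6,"tx":-0.3,"ty":0,"tz":0.17,"roll":0},{"fingers":-0.6,"tx":-0.3,"ty":0,"tz":0.17,"roll":0}]' 11
python3 -c "
from h import *
s=st();print(toov(s['tool_pos']));plan(frov(.01,.043),.194,np.pi/2+YAW)"
```

```text
time: 17.6
tool_pos: [0.5705, 0.0634, 0.1999]
tool_rot: [-0.065, 1.569, 0.028]
contact_force: [-0.1, 0.4, -0.2]
opening: 0.0389
time: 18.6
tool_pos: [0.5768, 0.0641, 0.2106]
tool_rot: [2.937, 1.57, 3.03]
contact_force: [0.7, -0.0, -2.3]
opening: 0.026
18.6 [0.5768 0.0641 0.2106] [2.937 1.57  3.03 ] F [ 0.7 -0.  -2.3] op 0.026 q [-0.021  0.477  1.429  0.     1.236 -1.685]
[0.01013653 0.04149553]
tx 0.264 ty 0.038 tz -0.003 roll 0.002 jawnow 95.3 q6 -1.69
```

```bash
python3 -m crank '[{"fingers":-0.6,"tx":0.15,"ty":0.035,"tz":0,"roll":0},{"fingers":-0.6,"tx":0.28,"ty":0.035,"tz":0,"roll":0},{"fingers":-0.6,"tx":0.31,"ty":0.035,"tz":-0.12,"roll":0},{"fingers":-0.6,"tx":0.36,"ty":0.035,"tz":-0.26,"roll":0},{"fingers":-0.6,"tx":0.42,"ty":0.035,"tz":-0.43,"roll":0},{"fingers":-0.6,"tx":0.52,"ty":0.035,"tz":-0.63,"roll":0},{"fingers":-0.6,"tx":0.63,"ty":0.035,"tz":-0.83,"roll":0},{"fingers":-0.6,"tx":0.63,"ty":0.035,"tz":-0.83,"roll":0}]' 11
cat >> h.py <<'E'
def tilt(y0,n="scene"):
    p,d=read_camera(n); w=world(n,d); o=toov(w); q=np.concatenate([o,w[...,2:]],-1)
    print("opening",observe()["opening"])
    m=(abs(q[...,0])<.06)&(abs(q[...,1]-y0)<.04)&(q[...,2]>.05)&(p.max(-1)<55)&(d>0)  # dark disc
    if m.sum()>5:
        k=q[m]; A=np.c_[k[:,:2],np.ones(len(k))]; c=np.linalg.lstsq(A,k[:,2],rcond=None)[0]
        print("disc",m.sum(),"slope deg",np.degrees(np.arctan(c[:2])),"x",np.round(np.percentile(k[:,0],[2,50,98]),4),"z",np.round(np.percentile(k[:,2],[2,50,98]),4))
    return p
E
python3 -c "
from h import *
s=st();print(toov(s['tool_pos']));tilt(.043)"
```

```text
time: 19.6
tool_pos: [0.5424, 0.0623, 0.1853]
tool_rot: [3.052, 1.568, -3.138]
contact_force: [-2.6, 0.1, 0.3]
opening: 0.0259
19.6 [0.5424 0.0623 0.1853] [ 3.052  1.568 -3.138] F [-2.6  0.1  0.3] op 0.0259 q [-0.026  0.442  1.563 -0.     1.139 -1.69 ]
[-0.02431068  0.04291268]
opening 0.025626706803472215
disc 638 slope deg [-48.10028886 -35.44567484] x [-0.0538  0.0021  0.027 ] z [0.1011 0.329  0.4556]
```

```bash
sed -i 's/(q\[...,2\]>.05)&(p.max/(q[...,2]>.05)\&(q[...,2]<.14)\&(p.max/' h.py
python3 -m crank '[{"fingers":-0.6,"tx":0.07,"ty":0,"tz":-0.1,"roll":0},{"fingers":-0.6,"tx":0.14,"ty":0,"tz":-0.2,"roll":0},{"fingers":-0.6,"tx":0.22,"ty":0,"tz":-0.32,"roll":0},{"fingers":-0.6,"tx":0.32,"ty":0,"tz":-0.32,"roll":0},{"fingers":-0.6,"tx":0.44,"ty":0,"tz":-0.32,"roll":0},{"fingers":-0.6,"tx":0.57,"ty":0,"tz":-0.25,"roll":0},{"fingers":-0.6,"tx":0.69,"ty":0,"tz":-0.17,"roll":0},{"fingers":-0.6,"tx":0.69,"ty":0,"tz":-0.17,"roll":0}]' 11
python3 -c "
from h import *
s=st();print(toov(s['tool_pos']));tilt(.043)"
```

```text
time: 20.65
tool_pos: [0.5369, 0.0617, 0.1574]
tool_rot: [2.985, 1.569, 3.078]
contact_force: [-0.1, -0.4, -2.1]
opening: 0.0259
20.65 [0.5369 0.0617 0.1574] [2.985 1.569 3.078] F [-0.1 -0.4 -2.1] op 0.0259 q [-0.027  0.464  1.615  0.     1.064 -1.691]
[-0.02981871  0.04287313]
opening 0.02575980584173053
disc 137 slope deg [21.6180599   0.71717284] x [-0.0294  0.0009  0.0201] z [0.0709 0.0832 0.0928]
```

Free inside at about 22° of lean. Next I straighten it against the far wall and lower it.

```bash
python3 -m crank '[{"fingers":-0.6,"tx":0.17,"ty":0,"tz":0.09,"roll":0},{"fingers":-0.6,"tx":0.3,"ty":0,"tz":0.18,"roll":0},{"fingers":-0.6,"tx":0.42,"ty":0,"tz":0.25,"roll":0},{"fingers":-0.6,"tx":0.52,"ty":0,"tz":0.4,"roll":0},{"fingers":-0.6,"tx":0.62,"ty":0,"tz":0.6,"roll":0},{"fingers":-0.6,"tx":0.75,"ty":0,"tz":0.8,"roll":0},{"fingers":-0.6,"tx":0.85,"ty":0,"tz":1.0,"roll":0},{"fingers":-0.6,"tx":0.92,"ty":0,"tz":1.08,"roll":0}]' 11
python3 -m crank '[{"fingers":-0.6,"tx":0.2,"ty":0,"tz":-0.05,"roll":0},{"fingers":-0.6,"tx":0.4,"ty":0,"tz":-0.05,"roll":0},{"fingers":-0.6,"tx":0.55,"ty":0,"tz":-0.05,"roll":0},{"fingers":-0.6,"tx":0.63,"ty":0,"tz":-0.05,"roll":0},{"fingers":-0.6,"tx":0.7,"ty":0,"tz":-0.05,"roll":0},{"fingers":-0.6,"tx":0.74,"ty":0,"tz":-0.05,"roll":0},{"fingers":-0.6,"tx":0.76,"ty":0,"tz":-0.05,"roll":0},{"fingers":-0.6,"tx":0.76,"ty":0,"tz":-0.05,"roll":0}]' 11
python3 -c "
from h import *
s=st();print(toov(s['tool_pos']));tilt(.043)"
```

```text
time: 21.7
tool_pos: [0.5806, 0.0658, 0.1209]
tool_rot: [2.444, 1.571, 2.537]
contact_force: [-1.9, -0.5, -1.7]
opening: 0.0254
time: 22.7
tool_pos: [0.5782, 0.0656, 0.091]
tool_rot: [0.088, 1.57, 0.181]
contact_force: [0.0, 0.6, -2.7]
opening: 0.0258
22.7 [0.5782 0.0656 0.091 ] [0.088 1.57  0.181] F [ 0.   0.6 -2.7] op 0.0258 q [-0.019  0.611  1.562  0.     0.968 -1.683]
[0.01162044 0.04286685]
opening 0.025702975074581344
```

```bash
python3 -m crank '[{"fingers":-0.6,"tx":0.05,"ty":0,"tz":0,"roll":0},{"fingers":-0.6,"tx":0.05,"ty":0,"tz":0,"roll":0},{"fingers":-0.25,"tx":0.05,"ty":0,"tz":0,"roll":0},{"fingers":-0.25,"tx":0.05,"ty":0,"tz":0,"roll":0},{"fingers":-0.25,"tx":0.05,"ty":0,"tz":0,"roll":0},{"fingers":-0.25,"tx":-0.3,"ty":0,"tz":0,"roll":0},{"fingers":-0.25,"tx":-1.5,"ty":0,"tz":0,"roll":0},{"fingers":-0.25,"tx":-3.0,"ty":0,"tz":0,"roll":0}]' 11
python3 -m crank '[{"fingers":1,"tx":-0.5,"ty":-1.5,"tz":0,"roll":0},{"fingers":1,"tx":-0.5,"ty":-3,"tz":0,"roll":0},{"fingers":1,"tx":-0.5,"ty":-4.5,"tz":0,"roll":0},{"fingers":1,"tx":-0.5,"ty":-6,"tz":0,"roll":0},{"fingers":1,"tx":-0.5,"ty":-7.5,"tz":0,"roll":0},{"fingers":1,"tx":-0.5,"ty":-9,"tz":0,"roll":0},{"fingers":1,"tx":-0.5,"ty":-9,"tz":0,"roll":0},{"fingers":1,"tx":-0.5,"ty":-9,"tz":0,"roll":0}]' 11
python3 - <<'E'
from h import *
s=st(); p,d=read_camera('scene'); w=world('scene',d); o=toov(w)
for y0 in(.128,.043):
    a=(abs(o[...,0])<.029)&(abs(o[...,1]-y0)<.035)&(w[...,2]>.09)&(w[...,2]<.107); print(y0,a.sum(),np.round(np.median(o[a],0),4),np.round(np.median(w[a][:,2]),4))
p,d=read_camera('top')
for o in flasks(p,d):
    if o[2][0]>.35 and -.4<o[2][1]<.4: print(*o)
plan((.578,-.3485),.078,np.pi/2+YAW)
E
```

```text
time: 23.75
tool_pos: [0.5774, 0.0656, 0.2121]
tool_rot: [2.984, 1.569, 3.077]
contact_force: [1.2, 0.4, -0.4]
opening: 0.0344
time: 24.75
tool_pos: [0.6114, -0.2926, 0.2312]
tool_rot: [1.485, 1.57, 1.578]
contact_force: [-0.8, 0.5, -0.4]
opening: 0.0916
24.75 [ 0.6114 -0.2926  0.2312] [1.485 1.57  1.578] F [-0.8  0.5 -0.4] op 0.0916 q [-5.600e-01  6.470e-01  1.073e+00  1.000e-03  1.422e+00 -2.223e+00]
0.128 47 [0.0141 0.1235] 0.0963
0.043 57 [0.0148 0.0373] 0.0962
[259. 180.] 43 [0.5774 0.0652 0.0955] [217 212 203]
[231. 182.] 24 [0.5724 0.155  0.0968] [230 224 214]
[388. 181.] 55 [ 0.5759 -0.3504  0.0913] [226 221 212]
[235. 184.] 16 [0.5631 0.1418 0.095 ] [175 172 169]
[383. 234.] 54 [ 0.4089 -0.3311  0.0923] [223 218 209]
tx 3.687 ty -1.343 tz -0.976 roll 0.010 jawnow 95.4 q6 -2.22
```

```bash
python3 -m crank '[{"fingers":1,"tx":0.5,"ty":-1.34,"tz":-1,"roll":0},{"fingers":1,"tx":0.5,"ty":-1.34,"tz":-1,"roll":0},{"fingers":1,"tx":1.7,"ty":-1.34,"tz":-1,"roll":0},{"fingers":1,"tx":2.9,"ty":-1.34,"tz":-1,"roll":0},{"fingers":1,"tx":3.68,"ty":-1.34,"tz":-1,"roll":0},{"fingers":1,"tx":3.68,"ty":-1.34,"tz":-1,"roll":0},{"fingers":-0.6,"tx":3.68,"ty":-1.34,"tz":-1,"roll":0},{"fingers":-0.6,"tx":3.68,"ty":-1.34,"tz":-1,"roll":0}]' 11
python3 -m crank '[{"fingers":-0.6,"tx":0,"ty":0,"tz":0,"roll":0},{"fingers":-0.6,"tx":0,"ty":0,"tz":0,"roll":0},{"fingers":-0.6,"tx":0,"ty":0,"tz":0,"roll":0},{"fingers":-0.6,"tx":0,"ty":0,"tz":0,"roll":0},{"fingers":-0.6,"tx":0,"ty":0,"tz":0,"roll":0},{"fingers":-0.6,"tx":0,"ty":0,"tz":0,"roll":0},{"fingers":-0.6,"tx":0,"ty":0,"tz":0,"roll":0},{"fingers":-0.6,"tx":0,"ty":0,"tz":0,"roll":0}]' 11
python3 -m crank '[{"fingers":-0.6,"tx":-0.1,"ty":0,"tz":0,"roll":0},{"fingers":-0.6,"tx":-0.8,"ty":0,"tz":0,"roll":0},{"fingers":-0.6,"tx":-1.8,"ty":0,"tz":0,"roll":0},{"fingers":-0.6,"tx":-2.8,"ty":0,"tz":0,"roll":0},{"fingers":-0.6,"tx":-3.4,"ty":0,"tz":0,"roll":0},{"fingers":-0.6,"tx":-3.4,"ty":0,"tz":0,"roll":0},{"fingers":-0.6,"tx":-3.4,"ty":0,"tz":0,"roll":0},{"fingers":-0.6,"tx":-3.4,"ty":0,"tz":0,"roll":0}]' 11
python3 -c "
from h import *
s=st();plan(frov(.01,-.043),.207,np.pi/2+YAW)"
```

```text
time: 25.85
tool_pos: [0.5779, -0.3502, 0.0861]
tool_rot: [-0.717, 1.567, -0.623]
contact_force: [0.5, -0.8, -0.4]
opening: 0.0761
time: 26.85
tool_pos: [0.5767, -0.35, 0.0836]
tool_rot: [1.506, 1.571, 1.599]
contact_force: [0.3, -0.5, -1.0]
opening: 0.0256
time: 27.85
tool_pos: [0.5762, -0.3496, 0.2177]
tool_rot: [2.356, 1.567, 2.449]
contact_force: [0.5, 0.1, -2.5]
opening: 0.0255
27.85 [ 0.5762 -0.3496  0.2177] [2.356 1.567 2.449] F [ 0.5  0.1 -2.5] op 0.0255 q [-0.659  0.649  1.106  0.     1.39  -2.323]
tx 0.135 ty 8.181 tz 0.975 roll 0.001 jawnow 95.3 q6 -2.32
```

```bash
python3 -m crank '[{"fingers":-0.6,"tx":-0.1,"ty":1.3,"tz":0.15,"roll":0},{"fingers":-0.6,"tx":-0.1,"ty":2.7,"tz":0.3,"roll":0},{"fingers":-0.6,"tx":-0.1,"ty":4.1,"tz":0.5,"roll":0},{"fingers":-0.6,"tx":-0.1,"ty":5.5,"tz":0.7,"roll":0},{"fingers":-0.6,"tx":-0.1,"ty":6.9,"tz":0.85,"roll":0},{"fingers":-0.6,"tx":0,"ty":7.9,"tz":0.97,"roll":0},{"fingers":-0.6,"tx":0.13,"ty":8.18,"tz":0.97,"roll":0},{"fingers":-0.6,"tx":0.13,"ty":8.18,"tz":0.97,"roll":0}]' 11
python3 -m crank '[{"fingers":-0.6,"tx":0,"ty":0,"tz":0,"roll":0},{"fingers":-0.6,"tx":0,"ty":0,"tz":0,"roll":0},{"fingers":-0.6,"tx":0,"ty":0,"tz":0,"roll":0},{"fingers":-0.6,"tx":0,"ty":0,"tz":0,"roll":0},{"fingers":-0.6,"tx":0,"ty":0,"tz":0,"roll":0},{"fingers":-0.6,"tx":0,"ty":0,"tz":0,"roll":0},{"fingers":-0.6,"tx":0,"ty":0,"tz":0,"roll":0},{"fingers":-0.6,"tx":0,"ty":0,"tz":0,"roll":0}]' 11
python3 -c "
from h import *
s=st();plan(frov(.01,-.043),.1926,np.pi/2+YAW)"
```

```text
time: 28.85
tool_pos: [0.5844, -0.0203, 0.2134]
tool_rot: [3.023, 1.569, 3.117]
contact_force: [-0.0, -1.0, -2.8]
opening: 0.026
time: 29.85
tool_pos: [0.5849, -0.0205, 0.2145]
tool_rot: [0.782, 1.571, 0.875]
contact_force: [-0.5, -0.2, -3.1]
opening: 0.0259
29.85 [ 0.5849 -0.0205  0.2145] [0.782 1.571 0.875] F [-0.5 -0.2 -3.1] op 0.0259 q [-0.166  0.482  1.409  0.     1.25  -1.83 ]
tx 0.398 ty 0.012 tz -0.009 roll 0.002 jawnow 95.3 q6 -1.83
```

Contact is expected at tx ≈ 0.40, so I use the B sequence shifted by +0.13.

```bash
python3 -m crank '[{"fingers":-0.6,"tx":0.25,"ty":0.01,"tz":0,"roll":0},{"fingers":-0.6,"tx":0.41,"ty":0.01,"tz":0,"roll":0},{"fingers":-0.6,"tx":0.44,"ty":0.01,"tz":-0.12,"roll":0},{"fingers":-0.6,"tx":0.49,"ty":0.01,"tz":-0.26,"roll":0},{"fingers":-0.6,"tx":0.55,"ty":0.01,"tz":-0.43,"roll":0},{"fingers":-0.6,"tx":0.65,"ty":0.01,"tz":-0.63,"roll":0},{"fingers":-0.6,"tx":0.76,"ty":0.01,"tz":-0.83,"roll":0},{"fingers":-0.6,"tx":0.76,"ty":0.01,"tz":-0.83,"roll":0}]' 11
python3 -c "
from h import *
s=st();print(toov(s['tool_pos']));tilt(-.043)"
```

```text
time: 30.85
tool_pos: [0.5505, -0.0233, 0.1836]
tool_rot: [2.955, 1.568, 3.048]
contact_force: [-2.9, 0.4, 0.5]
opening: 0.0261
30.85 [ 0.5505 -0.0233  0.1836] [2.955 1.568 3.048] F [-2.9  0.4  0.5] op 0.0261 q [-0.181  0.452  1.551 -0.     1.14  -1.845]
[-0.02421881 -0.04303254]
opening 0.025419584199049956
disc 208 slope deg [17.88848455  1.10835788] x [-0.028   0.009   0.0314] z [0.0992 0.1107 0.1194]
```

```bash
python3 -m crank '[{"fingers":-0.6,"tx":0.07,"ty":0,"tz":-0.1,"roll":0},{"fingers":-0.6,"tx":0.14,"ty":0,"tz":-0.2,"roll":0},{"fingers":-0.6,"tx":0.22,"ty":0,"tz":-0.32,"roll":0},{"fingers":-0.6,"tx":0.32,"ty":0,"tz":-0.32,"roll":0},{"fingers":-0.6,"tx":0.44,"ty":0,"tz":-0.32,"roll":0},{"fingers":-0.6,"tx":0.57,"ty":0,"tz":-0.25,"roll":0},{"fingers":-0.6,"tx":0.69,"ty":0,"tz":-0.17,"roll":0},{"fingers":-0.6,"tx":0.69,"ty":0,"tz":-0.17,"roll":0}]' 11
python3 -c "
from h import *
s=st();print(toov(s['tool_pos']));tilt(-.043)"
```

```text
time: 31.9
tool_pos: [0.545, -0.0238, 0.1558]
tool_rot: [2.788, 1.57, 2.882]
contact_force: [0.9, -0.2, -1.4]
opening: 0.0256
31.9 [ 0.545  -0.0238  0.1558] [2.788 1.57  2.882] F [ 0.9 -0.2 -1.4] op 0.0256 q [-0.184  0.474  1.603  0.     1.067 -1.848]
[-0.02967163 -0.04304112]
opening 0.025932520537449478
disc 154 slope deg [22.71482097  0.69492617] x [-0.0283  0.0018  0.0207] z [0.0702 0.0834 0.0935]
```

```bash
python3 -m crank '[{"fingers":-0.6,"tx":0.17,"ty":0,"tz":0.09,"roll":0},{"fingers":-0.6,"tx":0.3,"ty":0,"tz":0.18,"roll":0},{"fingers":-0.6,"tx":0.42,"ty":0,"tz":0.25,"roll":0},{"fingers":-0.6,"tx":0.52,"ty":0,"tz":0.4,"roll":0},{"fingers":-0.6,"tx":0.62,"ty":0,"tz":0.6,"roll":0},{"fingers":-0.6,"tx":0.75,"ty":0,"tz":0.8,"roll":0},{"fingers":-0.6,"tx":0.85,"ty":0,"tz":1.0,"roll":0},{"fingers":-0.6,"tx":0.92,"ty":0,"tz":1.08,"roll":0}]' 11
python3 -m crank '[{"fingers":-0.6,"tx":0.2,"ty":0,"tz":-0.05,"roll":0},{"fingers":-0.6,"tx":0.4,"ty":0,"tz":-0.05,"roll":0},{"fingers":-0.6,"tx":0.55,"ty":0,"tz":-0.05,"roll":0},{"fingers":-0.6,"tx":0.63,"ty":0,"tz":-0.05,"roll":0},{"fingers":-0.6,"tx":0.7,"ty":0,"tz":-0.05,"roll":0},{"fingers":-0.6,"tx":0.74,"ty":0,"tz":-0.05,"roll":0},{"fingers":-0.6,"tx":0.78,"ty":0,"tz":-0.05,"roll":0},{"fingers":-0.6,"tx":0.78,"ty":0,"tz":-0.05,"roll":0}]' 11
python3 -c "
from h import *
s=st();print(toov(s['tool_pos']))"
```

```text
time: 32.95
tool_pos: [0.5886, -0.0198, 0.1192]
tool_rot: [2.446, 1.571, 2.54]
contact_force: [-2.1, 0.2, -1.3]
opening: 0.0258
time: 33.95
tool_pos: [0.5869, -0.0201, 0.0893]
tool_rot: [-0.161, 1.569, -0.068]
contact_force: [0.7, 1.0, 2.0]
opening: 0.0258
33.95 [ 0.5869 -0.0201  0.0893] [-0.161  1.569 -0.068] F [0.7 1.  2. ] op 0.0258 q [-0.165  0.62   1.549  0.     0.97  -1.829]
[ 0.01230657 -0.04322199]
```

```bash
python3 -m crank '[{"fingers":-0.25,"tx":0,"ty":0,"tz":0,"roll":0},{"fingers":-0.25,"tx":0,"ty":0,"tz":0,"roll":0},{"fingers":-0.25,"tx":0,"ty":0,"tz":0,"roll":0},{"fingers":-0.25,"tx":0,"ty":0,"tz":0,"roll":0},{"fingers":-0.25,"tx":-0.3,"ty":0,"tz":0,"roll":0},{"fingers":-0.25,"tx":-1.5,"ty":0,"tz":0,"roll":0},{"fingers":-0.25,"tx":-3.0,"ty":0,"tz":0,"roll":0},{"fingers":-0.25,"tx":-3.5,"ty":0,"tz":0,"roll":0}]' 11
python3 -m crank '[{"fingers":1,"tx":0,"ty":-1,"tz":-0.7,"roll":1},{"fingers":1,"tx":0,"ty":-2,"tz":-1.4,"roll":2},{"fingers":1,"tx":0,"ty":-3.2,"tz":-2.2,"roll":3},{"fingers":1,"tx":0,"ty":-4.4,"tz":-3,"roll":4},{"fingers":1,"tx":0,"ty":-5.6,"tz":-4,"roll":5},{"fingers":1,"tx":0,"ty":-6.6,"tz":-4.6,"roll":6},{"fingers":1,"tx":0,"ty":-7.3,"tz":-5.1,"roll":7},{"fingers":1,"tx":0,"ty":-7.3,"tz":-5.15,"roll":8}]' 11
python3 -m crank '[{"fingers":1,"tx":0,"ty":0,"tz":0,"roll":0.5},{"fingers":1,"tx":0,"ty":0,"tz":0,"roll":1},{"fingers":1,"tx":0,"ty":0,"tz":0,"roll":1},{"fingers":1,"tx":0,"ty":0,"tz":0,"roll":1},{"fingers":1,"tx":0,"ty":0,"tz":0,"roll":1},{"fingers":1,"tx":0,"ty":0,"tz":0,"roll":1},{"fingers":1,"tx":0,"ty":0,"tz":0,"roll":1},{"fingers":1,"tx":0,"ty":0,"tz":0,"roll":1}]' 11
python3 - <<'E'
from h import *
s=st(); p,d=read_camera('scene'); w=world('scene',d); o=toov(w)
for y0 in(.128,.043,-.043):
    a=(abs(o[...,0])<.029)&(abs(o[...,1]-y0)<.035)&(w[...,2]>.09)&(w[...,2]<.107); print(y0,a.sum(),np.round(np.median(o[a],0),4),np.round(np.median(w[a][:,2]),4))
for n in("scene","top"):
  p,d=read_camera(n)
  for o in flasks(p,d,n):
    if .35<o[2][0]<.6 and -.4<o[2][1]<.4: print(*o)
plan((.4095,-.3305),.078,YAW)
E
```

```text
time: 34.95
tool_pos: [0.5875, -0.0203, 0.2338]
tool_rot: [-0.246, 1.563, -0.152]
contact_force: [-0.7, -1.0, -0.4]
opening: 0.0344
time: 35.95
tool_pos: [0.4069, -0.3322, 0.2293]
tool_rot: [0.181, 1.57, -1.131]
contact_force: [0.1, 0.2, 0.1]
opening: 0.0914
time: 36.95
tool_pos: [0.4081, -0.3299, 0.2284]
tool_rot: [-3.056, 1.571, 1.75]
contact_force: [-1.1, 0.6, -0.0]
opening: 0.0915
36.95 [ 0.4081 -0.3299  0.2284] [-3.056  1.571  1.75 ] F [-1.1  0.6 -0. ] op 0.0915 q [-0.826  0.362  1.562  0.     1.218 -0.919]
0.128 51 [0.0145 0.1232] 0.0959
0.043 56 [0.0148 0.0373] 0.0961
-0.043 60 [ 0.0146 -0.0481] 0.0965
[341. 195.] 216 [0.5627 0.1898 0.0901] [124 122 120]
[333. 217.] 83 [0.5822 0.0562 0.0945] [147 144 137]
[322. 235.] 92 [ 0.5893 -0.029   0.0944] [150 146 138]
[256. 281.] 127 [ 0.532  -0.2508  0.0886] [174 120  74]
[191. 285.] 129 [ 0.4152 -0.3358  0.0896] [159 152 141]
[286. 178.] 40 [ 0.5859 -0.0209  0.0956] [216 210 201]
[259. 180.] 39 [0.5771 0.0654 0.0954] [211 206 198]
[233. 183.] 35 [0.5675 0.1481 0.0956] [205 201 194]
[356. 197.] 55 [ 0.5255 -0.246   0.0919] [233 193 139]
tx 3.611 ty 0.032 tz 0.016 roll 0.002 jawnow 5.3 q6 -0.92
```

```bash
python3 -m crank '[{"fingers":1,"tx":1.2,"ty":0.03,"tz":0.02,"roll":0},{"fingers":1,"tx":2.4,"ty":0.03,"tz":0.02,"roll":0},{"fingers":1,"tx":3.3,"ty":0.03,"tz":0.02,"roll":0},{"fingers":1,"tx":3.6,"ty":0.03,"tz":0.02,"roll":0},{"fingers":-0.6,"tx":3.6,"ty":0.03,"tz":0.02,"roll":0},{"fingers":-0.6,"tx":3.6,"ty":0.03,"tz":0.02,"roll":0},{"fingers":-0.6,"tx":3.6,"ty":0.03,"tz":0.02,"roll":0},{"fingers":-0.6,"tx":3.6,"ty":0.03,"tz":0.02,"roll":0}]' 11
python3 -m crank '[{"fingers":-0.6,"tx":0,"ty":0,"tz":0,"roll":0},{"fingers":-0.6,"tx":0,"ty":0,"tz":0,"roll":0},{"fingers":-0.6,"tx":0,"ty":0,"tz":0,"roll":0},{"fingers":-0.6,"tx":0,"ty":0,"tz":0,"roll":0},{"fingers":-0.6,"tx":0,"ty":0,"tz":0,"roll":0},{"fingers":-0.6,"tx":0,"ty":0,"tz":0,"roll":0},{"fingers":-0.6,"tx":0,"ty":0,"tz":0,"roll":0},{"fingers":-0.6,"tx":0,"ty":0,"tz":0,"roll":0}]' 11
python3 -m crank '[{"fingers":-0.6,"tx":-0.1,"ty":0,"tz":0,"roll":0},{"fingers":-0.6,"tx":-0.8,"ty":0,"tz":0,"roll":0},{"fingers":-0.6,"tx":-1.8,"ty":0,"tz":0,"roll":0},{"fingers":-0.6,"tx":-2.8,"ty":0,"tz":0,"roll":0},{"fingers":-0.6,"tx":-3.6,"ty":0,"tz":0,"roll":0},{"fingers":-0.6,"tx":-3.6,"ty":0,"tz":0,"roll":0},{"fingers":-0.6,"tx":-3.6,"ty":0,"tz":0,"roll":0},{"fingers":-0.6,"tx":-3.6,"ty":0,"tz":0,"roll":0}]' 11
python3 -c "
from h import *
s=st();plan(frov(.01,-.128),.22,np.pi/2+YAW)"
```

```text
time: 38.1
tool_pos: [0.4097, -0.331, 0.0853]
tool_rot: [0.703, 1.569, -0.775]
contact_force: [-0.5, -0.2, 0.0]
opening: 0.0565
time: 39.1
tool_pos: [0.4094, -0.3307, 0.0845]
tool_rot: [1.896, 1.571, 0.418]
contact_force: [0.6, -0.2, -0.7]
opening: 0.0258
time: 40.1
tool_pos: [0.4088, -0.3301, 0.2267]
tool_rot: [-2.499, 1.567, 2.307]
contact_force: [0.6, -0.1, -3.0]
opening: 0.0256
40.1 [ 0.4088 -0.3301  0.2267] [-2.499  1.567  2.307] F [ 0.6 -0.1 -3. ] op 0.0256 q [-0.825  0.366  1.56   0.     1.219 -0.918]
tx 0.022 ty 5.094 tz -5.182 roll -8.999 jawnow 5.3 q6 -0.92
```

```bash
python3 -m crank '[{"fingers":-0.6,"tx":-0.2,"ty":0.9,"tz":-0.5,"roll":-1},{"fingers":-0.6,"tx":-0.2,"ty":1.9,"tz":-1.2,"roll":-2},{"fingers":-0.6,"tx":-0.2,"ty":2.9,"tz":-2.0,"roll":-3},{"fingers":-0.6,"tx":-0.2,"ty":3.9,"tz":-3.0,"roll":-4},{"fingers":-0.6,"tx":-0.2,"ty":4.7,"tz":-4.0,"roll":-5},{"fingers":-0.6,"tx":-0.2,"ty":5.09,"tz":-4.9,"roll":-6},{"fingers":-0.6,"tx":-0.1,"ty":5.09,"tz":-5.18,"roll":-7},{"fingers":-0.6,"tx":0.02,"ty":5.09,"tz":-5.18,"roll":-8}]' 11
python3 -m crank '[{"fingers":-0.6,"tx":0,"ty":0,"tz":0,"roll":-0.5},{"fingers":-0.6,"tx":0,"ty":0,"tz":0,"roll":-1},{"fingers":-0.6,"tx":0,"ty":0,"tz":0,"roll":-1},{"fingers":-0.6,"tx":0,"ty":0,"tz":0,"roll":-1},{"fingers":-0.6,"tx":0,"ty":0,"tz":0,"roll":-1},{"fingers":-0.6,"tx":0,"ty":0,"tz":0,"roll":-1},{"fingers":-0.6,"tx":0,"ty":0,"tz":0,"roll":-1},{"fingers":-0.6,"tx":0,"ty":0,"tz":0,"roll":-1}]' 11
python3 -c "
from h import *
s=st();plan(frov(.01,-.128),.1935,np.pi/2+YAW)"
```

```text
time: 41.1
tool_pos: [0.5926, -0.1038, 0.226]
tool_rot: [2.853, 1.568, 2.78]
contact_force: [0.1, -0.0, -2.2]
opening: 0.0256
time: 42.1
tool_pos: [0.5929, -0.1054, 0.2278]
tool_rot: [0.374, 1.571, 0.467]
contact_force: [-0.1, 0.2, -3.5]
opening: 0.0257
42.1 [ 0.5929 -0.1054  0.2278] [0.374 1.571 0.467] F [-0.1  0.2 -3.5] op 0.0257 q [-0.303  0.502  1.338  0.     1.302 -1.967]
tx 0.706 ty 0.018 tz -0.009 roll 0.001 jawnow 95.3 q6 -1.97
```

Contact is expected at tx ≈ 0.70.

```bash
python3 -m crank '[{"fingers":-0.6,"tx":0.45,"ty":0.01,"tz":0,"roll":0},{"fingers":-0.6,"tx":0.71,"ty":0.01,"tz":0,"roll":0},{"fingers":-0.6,"tx":0.74,"ty":0.01,"tz":-0.12,"roll":0},{"fingers":-0.6,"tx":0.79,"ty":0.01,"tz":-0.26,"roll":0},{"fingers":-0.6,"tx":0.85,"ty":0.01,"tz":-0.43,"roll":0},{"fingers":-0.6,"tx":0.95,"ty":0.01,"tz":-0.63,"roll":0},{"fingers":-0.6,"tx":1.06,"ty":0.01,"tz":-0.83,"roll":0},{"fingers":-0.6,"tx":1.06,"ty":0.01,"tz":-0.83,"roll":0}]' 11
python3 -c "
from h import *
s=st();print(toov(s['tool_pos']));tilt(-.128)"
```

```text
time: 43.1
tool_pos: [0.5584, -0.108, 0.1846]
tool_rot: [2.763, 1.568, 2.856]
contact_force: [-0.2, -0.6, -2.2]
opening: 0.026
43.1 [ 0.5584 -0.108   0.1846] [2.763 1.568 2.856] F [-0.2 -0.6 -2.2] op 0.026 q [-0.326  0.482  1.498 -0.     1.164 -1.989]
[-0.0241413  -0.12812948]
opening 0.02551301785782997
disc 210 slope deg [15.93184728  0.10776673] x [-0.0281  0.0097  0.0283] z [0.1004 0.112  0.1176]
```

```bash
python3 -m crank '[{"fingers":-0.6,"tx":0.07,"ty":0,"tz":-0.1,"roll":0},{"fingers":-0.6,"tx":0.14,"ty":0,"tz":-0.2,"roll":0},{"fingers":-0.6,"tx":0.22,"ty":0,"tz":-0.32,"roll":0},{"fingers":-0.6,"tx":0.22,"ty":0,"tz":-0.32,"roll":0},{"fingers":-0.6,"tx":0.22,"ty":0,"tz":-0.32,"roll":0},{"fingers":-0.6,"tx":0.22,"ty":0,"tz":-0.32,"roll":0},{"fingers":-0.6,"tx":0.22,"ty":0,"tz":-0.32,"roll":0},{"fingers":-0.6,"tx":0.22,"ty":0,"tz":-0.32,"roll":0}]' 11
python3 -c "
from h import *
s=st();print(toov(s['tool_pos']));tilt(-.128)"
```

```text
time: 44.15
tool_pos: [0.5471, -0.1093, 0.1765]
tool_rot: [-0.099, 1.571, -0.006]
contact_force: [2.6, -0.8, -3.0]
opening: 0.0257
44.15 [ 0.5471 -0.1093  0.1765] [-0.099  1.571 -0.006] F [ 2.6 -0.8 -3. ] op 0.0257 q [-0.335  0.47   1.543  0.     1.128 -1.999]
[-0.03551885 -0.12837928]
opening 0.025604207280377062
disc 165 slope deg [18.97235127  0.28305024] x [-0.0321  0.0059  0.0234] z [0.0926 0.1069 0.1128]
```

```bash
python3 -m crank '[{"fingers":-0.6,"tx":0.05,"ty":0,"tz":0.04,"roll":0},{"fingers":-0.6,"tx":0.14,"ty":0,"tz":0.09,"roll":0},{"fingers":-0.6,"tx":0.24,"ty":0,"tz":0.12,"roll":0},{"fingers":-0.6,"tx":0.34,"ty":0,"tz":0.16,"roll":0},{"fingers":-0.6,"tx":0.42,"ty":0,"tz":0.19,"roll":0},{"fingers":-0.6,"tx":0.51,"ty":0,"tz":0.21,"roll":0},{"fingers":-0.6,"tx":0.51,"ty":0,"tz":0.21,"roll":0},{"fingers":-0.6,"tx":0.51,"ty":0,"tz":0.21,"roll":0}]' 11
python3 -c "
from h import *
s=st();print(toov(s['tool_pos']));tilt(-.128)"
```

```text
time: 45.2
tool_pos: [0.5554, -0.1085, 0.1562]
tool_rot: [1.86, 1.571, 1.953]
contact_force: [0.2, 0.6, -2.0]
opening: 0.0256
45.2 [ 0.5554 -0.1085  0.1562] [1.86  1.571 1.953] F [ 0.2  0.6 -2. ] op 0.0256 q [-0.328  0.506  1.544  0.     1.091 -1.992]
[-0.02725253 -0.1283556 ]
opening 0.025851790334877073
disc 49 slope deg [19.80758647 -1.58932891] x [-0.0025  0.0128  0.02  ] z [0.0791 0.0862 0.0897]
```

```bash
python3 -m crank '[{"fingers":-0.6,"tx":0.17,"ty":0,"tz":0.09,"roll":0},{"fingers":-0.6,"tx":0.3,"ty":0,"tz":0.15,"roll":0},{"fingers":-0.6,"tx":0.42,"ty":0,"tz":0.22,"roll":0},{"fingers":-0.6,"tx":0.52,"ty":0,"tz":0.36,"roll":0},{"fingers":-0.6,"tx":0.62,"ty":0,"tz":0.55,"roll":0},{"fingers":-0.6,"tx":0.75,"ty":0,"tz":0.75,"roll":0},{"fingers":-0.6,"tx":0.85,"ty":0,"tz":0.95,"roll":0},{"fingers":-0.6,"tx":0.92,"ty":0,"tz":1.02,"roll":0}]' 11
python3 -m crank '[{"fingers":-0.6,"tx":0.2,"ty":0,"tz":-0.05,"roll":0},{"fingers":-0.6,"tx":0.4,"ty":0,"tz":-0.05,"roll":0},{"fingers":-0.6,"tx":0.55,"ty":0,"tz":-0.05,"roll":0},{"fingers":-0.6,"tx":0.63,"ty":0,"tz":-0.05,"roll":0},{"fingers":-0.6,"tx":0.7,"ty":0,"tz":-0.05,"roll":0},{"fingers":-0.6,"tx":0.74,"ty":0,"tz":-0.05,"roll":0},{"fingers":-0.6,"tx":0.77,"ty":0,"tz":-0.05,"roll":0},{"fingers":-0.6,"tx":0.77,"ty":0,"tz":-0.05,"roll":0}]' 11
python3 -c "
from h import *
s=st();print(toov(s['tool_pos']))"
```

```text
time: 46.25
tool_pos: [0.5965, -0.1046, 0.1188]
tool_rot: [2.567, 1.571, 2.661]
contact_force: [-1.9, -1.6, -1.4]
opening: 0.0257
time: 47.25
tool_pos: [0.5957, -0.105, 0.0902]
tool_rot: [-0.263, 1.566, -0.169]
contact_force: [2.4, 0.4, 5.8]
opening: 0.0257
47.25 [ 0.5957 -0.105   0.0902] [-0.263  1.566 -0.169] F [2.4 0.4 5.8] op 0.0257 q [-3.020e-01  6.450e-01  1.497e+00  1.000e-03  9.960e-01 -1.966e+00]
[ 0.01318383 -0.12861778]
```

```bash
python3 -m crank '[{"fingers":-0.25,"tx":0,"ty":0,"tz":0,"roll":0},{"fingers":-0.25,"tx":0,"ty":0,"tz":0,"roll":0},{"fingers":-0.25,"tx":0,"ty":0,"tz":0,"roll":0},{"fingers":-0.25,"tx":0,"ty":0,"tz":0,"roll":0},{"fingers":-0.25,"tx":-0.3,"ty":0,"tz":0,"roll":0},{"fingers":-0.25,"tx":-1.5,"ty":0,"tz":0,"roll":0},{"fingers":-0.25,"tx":-3.0,"ty":0,"tz":0,"roll":0},{"fingers":-0.25,"tx":-3.5,"ty":0,"tz":0,"roll":0}]' 11
python3 -m crank '[{"fingers":1,"tx":0,"ty":0.8,"tz":-1.1,"roll":0},{"fingers":1,"tx":0,"ty":1.6,"tz":-2.2,"roll":0},{"fingers":1,"tx":0,"ty":2.4,"tz":-3.3,"roll":0},{"fingers":1,"tx":0,"ty":3.1,"tz":-4.6,"roll":0},{"fingers":1,"tx":0,"ty":3.1,"tz":-4.6,"roll":0},{"fingers":1,"tx":0,"ty":3.1,"tz":-4.6,"roll":0},{"fingers":1,"tx":0,"ty":3.1,"tz":-4.6,"roll":0},{"fingers":1,"tx":0,"ty":3.1,"tz":-4.6,"roll":0}]' 20
python3 - <<'E'
from h import *
s=st(); print(toov(s['tool_pos'])); p,d=read_camera('scene'); w=world('scene',d); o=toov(w)
for y0 in(.128,.043,-.043,-.128):
    a=(abs(o[...,0])<.029)&(abs(o[...,1]-y0)<.035)&(w[...,2]>.09)&(w[...,2]<.107); print(y0,a.sum(),np.round(np.median(o[a],0),4),np.round(np.median(w[a][:,2]),4))
cv2.imwrite("pics/s7.png",cv2.resize(p[150:310,230:410][...,::-1],(720,640)))
p,d=read_camera('top'); w=world('top',d); o=toov(w)
a=(w[...,2]>.124)&(w[...,2]<.14)&(o[...,0]>-.2)&(o[...,0]<-.05)&(abs(o[...,1])<.25); print("board",np.round(o[a].min(0),4),np.round(o[a].max(0),4))
b=cv2.cvtColor(p,cv2.COLOR_RGB2GRAY); m=(b<55)&(abs(o[...,0]-.077)<.022)&(abs(o[...,1])<.17); print("btn",m.sum(),np.round(np.median(o[m],0),4),np.round(np.median(w[m],0),4),np.round(np.percentile(w[m][:,2],[10,90]),4))
plan(frov(-.172,-.004),.139,np.pi/2+YAW)
E
```

```text
time: 48.25
tool_pos: [0.5954, -0.1053, 0.2339]
tool_rot: [-0.384, 1.563, -0.291]
contact_force: [0.4, -0.8, 0.0]
opening: 0.0343
time: 49.25
tool_pos: [0.4001, 0.001, 0.2284]
tool_rot: [2.033, 1.571, 2.126]
contact_force: [0.0, -0.0, -0.2]
opening: 0.0921
49.25 [0.4001 0.001  0.2284] [2.033 1.571 2.126] F [ 0.  -0.  -0.2] op 0.0921 q [-0.19   0.136  1.872  0.     1.133 -1.853]
[-0.17172119 -0.00487135]
0.128 50 [0.0154 0.1234] 0.096
0.043 57 [0.0145 0.0384] 0.0959
-0.043 61 [ 0.014  -0.0482] 0.0962
-0.128 73 [ 0.0157 -0.1337] 0.0962
board [-0.1461 -0.1895] [-0.0517  0.1813]
btn 44 [0.0767 0.0606] [0.6415 0.0893 0.1374] [0.1334 0.1414]
tx 2.082 ty 0.017 tz 0.002 roll -0.001 jawnow 95.3 q6 -1.85
```

View pics/s7.png

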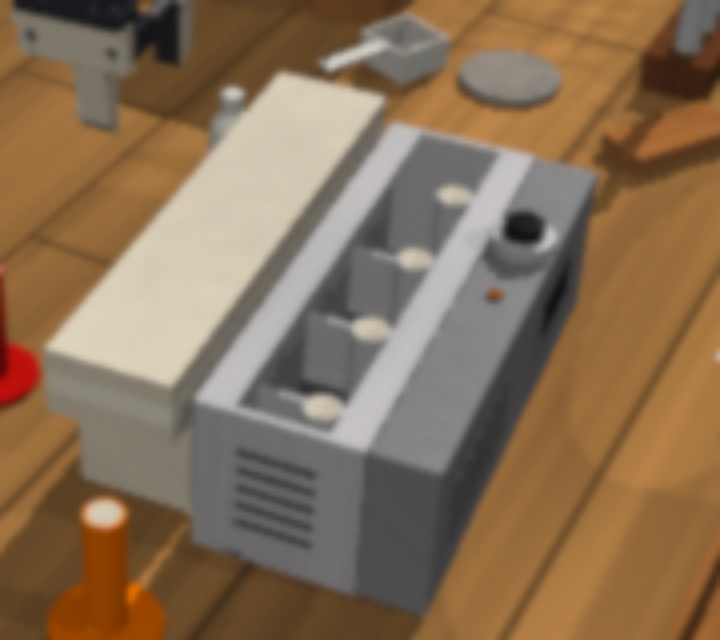

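```bash
python3 -m crank '[{"fingers":1,"tx":1,"ty":0.017,"tz":0,"roll":0},{"fingers":1,"tx":1.8,"ty":0.017,"tz":0,"roll":0},{"fingers":1,"tx":2.08,"ty":0.017,"tz":0,"roll":0},{"fingers":1,"tx":2.08,"ty":0.017,"tz":0,"roll":0},{"fingers":1,"tx":2.08,"ty":0.017,"tz":0,"roll":0},{"fingers":1,"tx":2.08,"ty":0.017,"tz":0,"roll":0},{"fingers":1,"tx":2.08,"ty":0.017,"tz":0.1,"roll":0},{"fingers":1,"tx":2.08,"ty":0.017,"tz":0.2,"roll":0}]' 20
python3 -m crank '[{"fingers":1,"tx":0,"ty":0,"tz":0.08,"roll":0},{"fingers":1,"tx":0,"ty":0,"tz":0.16,"roll":0},{"fingers":1,"tx":0,"ty":0,"tz":0.24,"roll":0},{"fingers":1,"tx":0,"ty":0,"tz":0.34,"roll":0},{"fingers":1,"tx":0,"ty":0,"tz":0.46,"roll":0},{"fingers":1,"tx":0,"ty":0,"tz":0.58,"roll":0},{"fingers":1,"tx":0,"ty":0,"tz":0.7,"roll":0},{"fingers":1,"tx":0,"ty":0,"tz":0.82,"roll":0}]' 20
python3 - <<'E'
from h import *
s=st(); print(toov(s['tool_pos'])); p,d=read_camera('top'); w=world('top',d); o=toov(w)
for lo,hi in((.124,.14),(.112,.121)):
    m=((w[...,2]>lo)&(w[...,2]<hi)&(o[...,0]>-.16)&(o[...,0]<.045)&(abs(o[...,1])<.25)&(p.min(-1)>150)); q=o[m]; print(m.sum(),np.round(np.percentile(q,[1,99],axis=0),4).tolist(),cv2.minAreaRect(q.astype(np.float32)*1000))
cv2.imwrite("pics/s8.png",cv2.resize(p[130:250,190:360][...,::-1],(680,480)))
E
```

```text
time: 50.35
tool_pos: [0.4077, 0.0028, 0.1456]
tool_rot: [-0.159, 1.57, -0.066]
contact_force: [-0.4, 0.5, -0.1]
opening: 0.0914
time: 51.35
tool_pos: [0.4402, 0.006, 0.1452]
tool_rot: [1.721, 1.571, 1.814]
contact_force: [-0.3, -0.7, -2.0]
opening: 0.0917
51.35 [0.4402 0.006  0.1452] [1.721 1.571 1.814] F [-0.3 -0.7 -2. ] op 0.0917 q [-0.161  0.318  1.898  0.     0.926 -1.825]
[-0.13130785 -0.00367498]
1980 [[-0.1221, -0.186], [-0.0381, 0.1785]] ((-52.02519226074219, -4.0153961181640625), (369.7460021972656, 187.8749237060547), 89.74755096435547)
880 [[-0.1449, -0.1833], [0.0445, 0.1759]] ((-50.21862030029297, -3.9308319091796875), (190.7960205078125, 368.8695983886719), 0.09719224274158478)
```

View pics/s8.png

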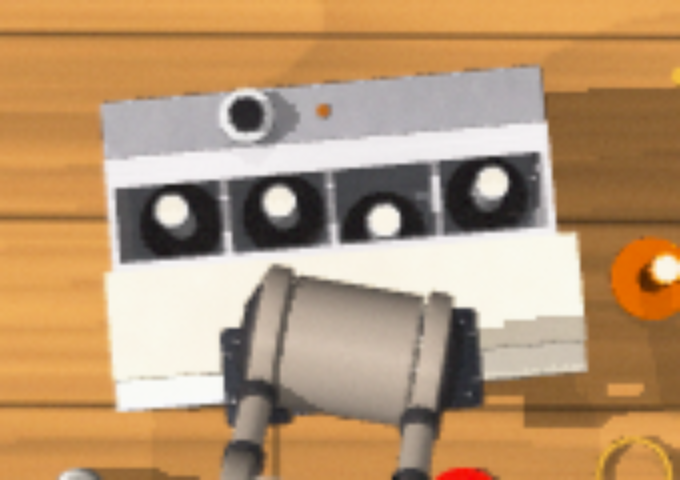

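Run:
```python
from h import *
for n in("top","scene"):
    p,d=read_camera(n); w=world(n,d); o=toov(w)
    for y0 in(.128,.043,-.043,-.128):
        a=(abs(o[...,0])<.029)&(abs(o[...,1]-y0)<.035)&(w[...,2]>.085)&(w[...,2]<.11)&(p.min(-1)>140)
        if a.sum():
            q=np.c_[o[a],w[a][:,2]]; print(n,y0,a.sum(),np.round(q.mean(0),4),np.round(np.percentile(q[:,2],[10,90]),4))
p,d=read_camera("scene"); cv2.imwrite("pics/s9.png",cv2.resize(p[190:270,280:380][...,::-1],(750,600),interpolation=cv2.INTER_CUBIC))
```

```text
top 0.128 51 [0.0102 0.1275 0.0978] [0.0929 0.103 ]
top 0.043 49 [0.0109 0.0415 0.0979] [0.0927 0.1025]
top -0.043 52 [-0.0116 -0.041   0.0973] [0.0917 0.1032]
top -0.128 51 [ 0.0095 -0.1293  0.0978] [0.0923 0.104 ]
scene 0.128 33 [0.0148 0.1274 0.0961] [0.0944 0.0988]
scene 0.043 40 [0.0138 0.0418 0.0963] [0.0944 0.0984]
scene -0.043 42 [-0.0082 -0.0415  0.0969] [0.0955 0.0986]
scene -0.128 54 [ 0.0146 -0.13    0.0965] [0.095  0.0988]
```

View pics/s9.png

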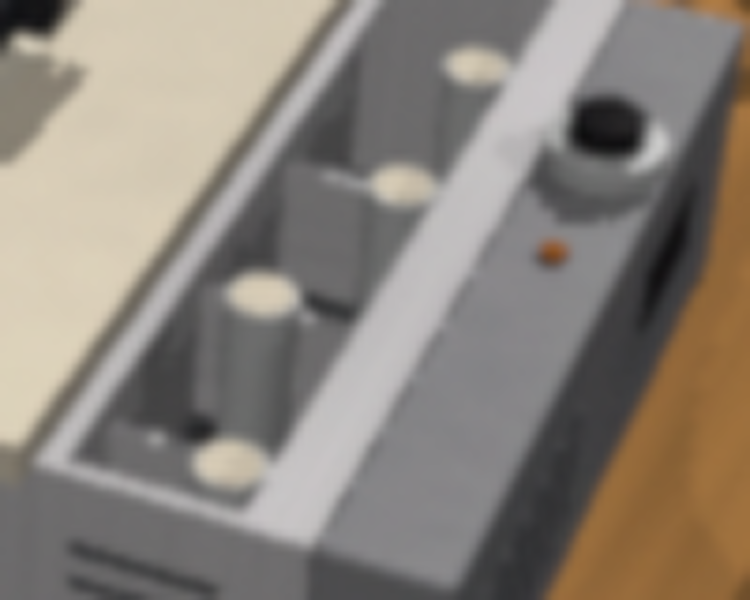

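One flask, in the bay at y = -43, was knocked about 22 mm in -x. It still stands upright inside the oven, its top level with the others, so I continue the push.

```bash
python3 -m crank '[{"fingers":1,"tx":0,"ty":0,"tz":0.12,"roll":0},{"fingers":1,"tx":0,"ty":0,"tz":0.24,"roll":0},{"fingers":1,"tx":0,"ty":0,"tz":0.36,"roll":0},{"fingers":1,"tx":0,"ty":0,"tz":0.48,"roll":0},{"fingers":1,"tx":0,"ty":0,"tz":0.6,"roll":0},{"fingers":1,"tx":0,"ty":0,"tz":0.72,"roll":0},{"fingers":1,"tx":0,"ty":0,"tz":0.84,"roll":0},{"fingers":1,"tx":0,"ty":0,"tz":0.96,"roll":0}]' 20
python3 -m crank '[{"fingers":1,"tx":0,"ty":0,"tz":0.12,"roll":0},{"fingers":1,"tx":0,"ty":0,"tz":0.24,"roll":0},{"fingers":1,"tx":0,"ty":0,"tz":0.36,"roll":0},{"fingers":1,"tx":0,"ty":0,"tz":0.48,"roll":0},{"fingers":1,"tx":0,"ty":0,"tz":0.6,"roll":0},{"fingers":1,"tx":0,"ty":0,"tz":0.72,"roll":0},{"fingers":1,"tx":0,"ty":0,"tz":0.82,"roll":0},{"fingers":1,"tx":0,"ty":0,"tz":0.88,"roll":0}]' 20
cat > b.py <<'E'
from h import *
s=st(); print(toov(s['tool_pos'])); p,d=read_camera('top'); w=world('top',d); o=toov(w)
for nm,lo,hi in(("top",.124,.14),("mid",.106,.121)):
    m=((w[...,2]>lo)&(w[...,2]<hi)&(o[...,0]>-.16)&(o[...,0]<(.05 if nm=="top" else -.06))&(abs(o[...,1])<.25)&(p.min(-1)>140)); q=o[m]; print(nm,m.sum(),np.round(np.percentile(q,[.5,99.5],axis=0),4).tolist(),cv2.minAreaRect(q.astype(np.float32)*1000),np.median(w[m][:,2]))
E
python3 b.py
```

```text
time: 52.55
tool_pos: [0.4785, 0.0095, 0.1452]
tool_rot: [0.5, 1.571, 0.593]
contact_force: [-0.8, 0.3, -0.4]
opening: 0.0918
time: 53.55
tool_pos: [0.5133, 0.0128, 0.1453]
tool_rot: [2.174, 1.571, 2.267]
contact_force: [-1.2, 0.3, 0.8]
opening: 0.0917
53.55 [0.5133 0.0128 0.1453] [2.174 1.571 2.267] F [-1.2  0.3  0.8] op 0.0917 q [-0.124  0.434  1.705  0.     1.002 -1.788]
[-0.057849   -0.00366122]
top 1716 [[-0.1327, -0.1877], [0.0355, 0.1798]] ((-46.8118896484375, -3.656158447265625), (370.5038146972656, 194.71157836914062), 89.34015655517578) 0.13091583519078176
mid 1871 [[-0.1455, -0.1878], [-0.0628, 0.1794]] ((-103.83157348632812, -4.1534881591796875), (371.02679443359375, 84.22262573242188), 89.966064453125) 0.11549822907484275
```

```bash
python3 -m crank '[{"fingers":1,"tx":0,"ty":0,"tz":0.06,"roll":0},{"fingers":1,"tx":0,"ty":0,"tz":0.11,"roll":0},{"fingers":1,"tx":0,"ty":0,"tz":0.15,"roll":0},{"fingers":1,"tx":0,"ty":0,"tz":0.15,"roll":0},{"fingers":1,"tx":0,"ty":0,"tz":0.15,"roll":0},{"fingers":1,"tx":0,"ty":0,"tz":-0.1,"roll":0},{"fingers":1,"tx":0,"ty":0,"tz":-0.5,"roll":0},{"fingers":1,"tx":-0.5,"ty":0,"tz":-0.5,"roll":0}]' 20
python3 -m crank '[{"fingers":1,"tx":-1,"ty":0,"tz":0,"roll":0},{"fingers":1,"tx":-2,"ty":0,"tz":-1,"roll":0},{"fingers":-1,"tx":-2,"ty":0,"tz":-2,"roll":0},{"fingers":-1,"tx":-2,"ty":0,"tz":-2,"roll":0},{"fingers":-1,"tx":-2,"ty":0,"tz":-2,"roll":0},{"fingers":-1,"tx":-2,"ty":0,"tz":-2,"roll":0},{"fingers":-1,"tx":-2,"ty":0,"tz":-2,"roll":0},{"fingers":-1,"tx":-2,"ty":0,"tz":-2,"roll":0}]' 20
python3 b.py
python3 - <<'E'
from h import *
p,d=read_camera('scene'); w=world('scene',d); o=toov(w)
m=(p.max(-1)<70)&(abs(o[...,0]-.077)<.025)&(abs(o[...,1]-.06)<.03)&(w[...,2]>.118); q=np.c_[o[m],w[m][:,2]]; print("btn scene",m.sum(),np.round(q.mean(0),4),np.round(np.percentile(q,[5,95],axis=0),4).tolist())
plan(frov(.0767,.0606),.19,np.pi/2+YAW)
E
```

```text
time: 54.6
tool_pos: [0.4909, 0.011, 0.1644]
tool_rot: [2.896, 1.567, 2.989]
contact_force: [0.4, -0.1, 0.8]
opening: 0.0919
time: 55.6
tool_pos: [0.4138, 0.0035, 0.245]
tool_rot: [2.685, 1.57, 2.779]
contact_force: [0.4, 0.6, -1.7]
opening: 0.0368
55.6 [0.4138 0.0035 0.245 ] [2.685 1.57  2.779] F [ 0.4  0.6 -1.7] op 0.0368 q [-0.177  0.144  1.812  0.     1.186 -1.841]
[-0.1578392  -0.00368736]
top 3068 [[-0.0971, -0.1873], [0.0411, 0.1784]] ((-46.242435455322266, -4.0457611083984375), (369.90960693359375, 193.1644287109375), 89.69335174560547) 0.13107729517407407
mid 1682 [[-0.1453, -0.1882], [-0.0619, 0.1791]] ((-103.6915054321289, -4.37554931640625), (84.4334716796875, 370.05645751953125), 0.05807509273290634) 0.11553880468343036
btn scene 63 [0.0803 0.055  0.1333] [[0.0702, 0.0466, 0.1271], [0.0905, 0.0674, 0.1378]]
tx 1.226 ty 1.605 tz 5.867 roll 0.002 jawnow 95.3 q6 -1.84
```

```bash
python3 -m crank '[{"fingers":-1,"tx":0,"ty":0.4,"tz":1.4,"roll":0},{"fingers":-1,"tx":0,"ty":0.8,"tz":2.8,"roll":0},{"fingers":-1,"tx":0,"ty":1.2,"tz":4.2,"roll":0},{"fingers":-1,"tx":0,"ty":1.58,"tz":5.6,"roll":0},{"fingers":-1,"tx":0.6,"ty":1.58,"tz":5.87,"roll":0},{"fingers":-1,"tx":1.2,"ty":1.58,"tz":5.87,"roll":0},{"fingers":-1,"tx":1.2,"ty":1.58,"tz":5.87,"roll":0},{"fingers":-1,"tx":1.2,"ty":1.58,"tz":5.87,"roll":0}]' 20
python3 -c "
from h import *
s=st();print(toov(s['tool_pos'])); plan(frov(.0765,.0605),.138+.019,np.pi/2+YAW)"
```

```text
time: 56.7
tool_pos: [0.6418, 0.0882, 0.1983]
tool_rot: [-0.036, 1.569, 0.057]
contact_force: [-0.6, -0.6, 0.8]
opening: 0.0004
56.7 [0.6418 0.0882 0.1983] [-0.036  1.569  0.057] F [-0.6 -0.6  0.8] op 0.0004 q [ 0.018  0.609  1.233  0.     1.298 -1.646]
[0.07707779 0.05950205]
tx 0.883 ty 0.025 tz -0.016 roll 0.002 jawnow 95.3 q6 -1.65
```

```bash
python3 -m crank '[{"fingers":-1,"tx":0.5,"ty":0.02,"tz":-0.01,"roll":0},{"fingers":-1,"tx":0.8,"ty":0.02,"tz":-0.01,"roll":0},{"fingers":-1,"tx":0.88,"ty":0.02,"tz":-0.01,"roll":0},{"fingers":-1,"tx":0.93,"ty":0.02,"tz":-0.01,"roll":0},{"fingers":-1,"tx":0.98,"ty":0.02,"tz":-0.01,"roll":0},{"fingers":-1,"tx":1.02,"ty":0.02,"tz":-0.01,"roll":0},{"fingers":-1,"tx":1.02,"ty":0.02,"tz":-0.01,"roll":0},{"fingers":-1,"tx":1.02,"ty":0.02,"tz":-0.01,"roll":0}]' 20
```

```text
time: 57.7
tool_pos: [0.6412, 0.0889, 0.1569]
tool_rot: [-0.076, 1.57, 0.017]
contact_force: [-1.1, -0.6, 4.9]
opening: 0.0007
```

```bash
python3 -m crank '[{"fingers":-1,"tx":0.03,"ty":0,"tz":0,"roll":0},{"fingers":-1,"tx":0.06,"ty":0,"tz":0,"roll":0},{"fingers":-1,"tx":0.08,"ty":0,"tz":0,"roll":0},{"fingers":-1,"tx":0.08,"ty":0,"tz":0,"roll":0},{"fingers":-1,"tx":0.08,"ty":0,"tz":0,"roll":0},{"fingers":-1,"tx":0.08,"ty":0,"tz":0,"roll":0},{"fingers":-1,"tx":0.08,"ty":0,"tz":0,"roll":0},{"fingers":-1,"tx":0.08,"ty":0,"tz":0,"roll":0}]' 20
```

```text
time: 58.7
tool_pos: [0.6413, 0.089, 0.156]
tool_rot: [-0.125, 1.568, -0.032]
contact_force: [-7.1, -1.0, 17.3]
opening: 0.0004
```

```bash
python3 -m crank '[{"fingers":-1,"tx":-0.5,"ty":0,"tz":0,"roll":0},{"fingers":-1,"tx":-1.5,"ty":0,"tz":0,"roll":0},{"fingers":-1,"tx":-2.5,"ty":1,"tz":-1,"roll":0},{"fingers":-1,"tx":-2.5,"ty":2.5,"tz":-2,"roll":0},{"fingers":-1,"tx":-2.5,"ty":4,"tz":-3,"roll":0},{"fingers":-1,"tx":-2.5,"ty":5.5,"tz":-4,"roll":0},{"fingers":-1,"tx":-2.5,"ty":5.5,"tz":-4,"roll":0},{"fingers":-1,"tx":-2.5,"ty":5.5,"tz":-4,"roll":0}]' 20
python3 b.py
python3 - <<'E'
from h import *
p,d=read_camera('scene'); w=world('scene',d); o=toov(w)
m=(p.max(-1)<70)&(abs(o[...,0]-.077)<.025)&(abs(o[...,1]-.06)<.03)&(w[...,2]>.118); q=np.c_[o[m],w[m][:,2]]; print("btn scene",m.sum(),np.round(np.percentile(q,[5,95],axis=0),4).tolist())
t,_=read_camera('top'); im=np.vstack([cv2.resize(p[110:320,190:470],(560,420)),cv2.resize(t[130:250,130:370],(560,280))]); im=im[:600]; cv2.imwrite("pics/s10.png",cv2.resize(im[...,::-1],(560,600)))
E
```

```text
time: 59.7
tool_pos: [0.4596, 0.295, 0.253]
tool_rot: [2.315, 1.57, 2.412]
contact_force: [-0.1, -0.9, 0.5]
opening: 0.0003
59.7 [0.4596 0.295  0.253 ] [2.315 1.57  2.412] F [-0.1 -0.9  0.5] op 0.0003 q [ 4.300e-01  3.800e-01  1.463e+00  1.000e-03  1.299e+00 -1.238e+00]
[-0.08514574  0.28233785]
top 3108 [[-0.1254, -0.187], [0.0412, 0.1789]] ((-51.83789825439453, -4.14898681640625), (187.50645446777344, 370.2935485839844), 0.09607583284378052) 0.13100405007217308
mid 2762 [[-0.1454, -0.1876], [-0.0623, 0.1787]] ((-103.79156494140625, -4.21002197265625), (84.34043884277344, 369.9436950683594), 0.06756261736154556) 0.11557571022474045
btn scene 63 [[0.0702, 0.0463, 0.1269], [0.0897, 0.0679, 0.1371]]
```

View pics/s10.png

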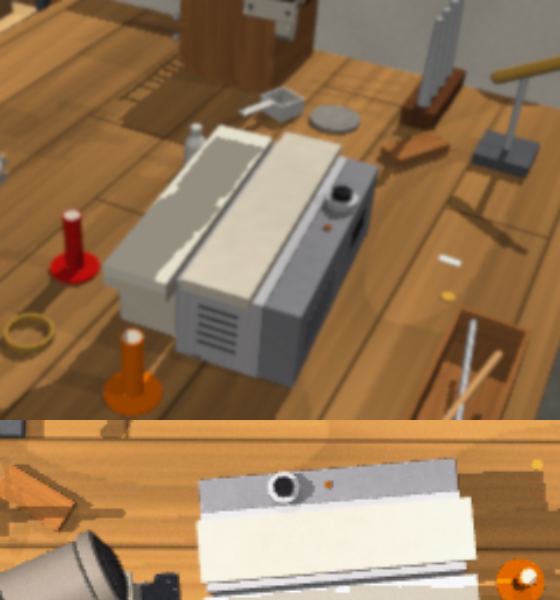

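The board lies over the slot, the button has sprung back, and the arm is clear.

```bash
python3 -c "
from cell import *
print(hand_in())"
```

```text
the job is handed in; nothing more can be done
None
```

The job is handed in at about 60 s of robot time. All four flasks are in the oven, the top board lies over the slot, and the start button was pressed and let go. `hand_in()` gave no verdict, so what follows rests on my own measurements.

- **Flasks:** Each one was leaned against the far lip, passed through the slot, straightened on the far wall and set down in its own bay. My last check before the board covered them showed all four upright, with tops level at 96–98 mm.
- **Trouble on the way:**
  - The second flask slipped out of a 7 N grip and was left standing on the roof. I regripped it at 11 N and it went in.
  - The flask in the bay at y = -43 was later knocked about 22 mm in -x. It stayed upright inside the oven, with x about -10 mm. I could not see the flasks again once the board was on.
- **Board:** It was slid across, not lifted. Its centre is about 1 mm from the slot's centre across and 4 mm along, and the last pictures showed it visibly square. Its top face is at 131 mm. The second board did not move, within about 1 mm; I did not measure the third board separately.
- **Button:** I pressed it about 6 mm down to a hard stop, reading 17 N. Afterwards its top read 137 mm again, so it is released. I had no direct reading of the joint.
- **Rest of the bench:** The robot stands clear of everything. The bystanders in view looked undisturbed in the last picture, but I did not measure them.

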